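Lock L-shaped coolant elements crosswise round the blood samples

ROBOT

A 6-joint arm with a two-finger parallel gripper is mounted at the origin on a cart in front of the work surface, level with it; the furniture and walls round the work are solid. World frame = base frame: x ahead of the robot, y to its left, z up, the work surface at z = 0. Lengths are in m, angles in rad, forces in N, time in s.
With the tool pointing down it reaches from about 0.325 to 0.9 m from the base axis. Payload 6.1 kg.
Tool frame: the origin (TCP) lies between the finger pads; the fingertips stand 8 mm ahead of it and the grasp point (between the pads) lies 11 mm behind it; y points along the fingers, z is the direction in which the jaws open and shut, and the axes are right-handed (so a half turn about y gives the same grasp; the last joint's range is limited). The gripper opens to 87 mm and grips with 3 to 60 N. Pads are 19 mm wide; open, the fingers measure 117 mm over their backs; the gripper's body (75 mm by 190 mm) begins 51 mm behind the grasp point.
Start: joints at [1.037, 0.22, 1.526, -0, 1.395, -0.126], TCP at [0.248, 0.574, 0.231] pointing down, gripper open.
Joint ranges: [-2.98, 2.98], [-0.91, 2.08], [0.09, 2.57], [-1.24, 4.39], [0.2, 2.65], [-2.68, 2.68]. Speed limits (rad/s): [2.57, 2.57, 3.01, 3.14, 3.14, 3.14].

INTERFACE

Orientations are given as [roll, pitch, yaw] about the fixed x, y, z axes, in that order (R = Rz(yaw) Ry(pitch) Rx(roll)).
In Python, from workcell import telemetry, viewer, ctrl gives the robot as it stands.
- The arm moves only by the tool carry_out, never from a script. Its argument "moves" is a list of rows, each an object of numbers: "x", "y", "z": the shift along the tool's x, y, z in mm; "rx", "ry", "rz": the turn, a rotation vector about the tool's x, y, z in rad. A call has exactly 8 rows; each row is the pose to reach, as a shift and turn from the pose commanded when the call began, along the tool's axes at that moment; what a row does not reach only later rows make up. A row lasts 1/8 s, in which the tool goes at most 62.5 mm and 10.7 degrees, less where a joint would pass 70% of its speed; a pose out of reach is approached as far as the arm can. A call with a gripper value outside its range is refused whole. "gripper" is the closure, from 0 (fully open) to 1 (shut), set as the call begins (left out, the last holds). The fingers move at their own pace and stop on an object; the grip force is fixed at half the most. Time passes only in rows, so rows that repeat a pose let the fingers close, or fill a call up. It gives the time, the measured TCP pose, the force and the opening at its end, in the units of the state.
- telemetry.sense(): the state, without advancing time (a new reading comes with each control period).
- viewer.read_camera(name): name is "scene" or "side" or "wrist"; returns (picture, depth): 400x640x3 uint8, red, green, blue; 400x640 float32, m along the optical axis (not along the pixel's ray), 0 where there is no reading.
- viewer.camera_model(name): a dict with "mtx" (3x3 intrinsics, pixels), "k1" (the pictures are not rectified: a ray, as slopes to the right and down, at radius r is drawn at 1 + k1 r^2 times it, then the intrinsics apply), "R" (3x3) and "t" (3): a world point X has camera coordinates R X + t; the wrist camera has in their place "mount" (4x4, takes a point from camera to tool coordinates, whose origin is the TCP and whose axes are the tool frame's). Camera axes: x right, y down, z forward; pixel columns grow to the right and rows downward; lengths in m; the calibration is good to about 2 mm. A picture is of the moment at which its call begins: read the wrist's pose just before it. camera_model takes no time and is no camera call.
- ctrl.sign_off(): hands the job in, once; it reports no verdict.
The state is a dict: "t": time; "joint_pos": joint angles; "joint_vel": joint speeds; "effort": joint torques, N m; "eef_pos": TCP position; "tool_rot": TCP orientation; "force": force on the tool from outside, world axes, zero at the start; "moment": the same for the moment, N m; "width": finger opening in m.
Only numpy, scipy, OpenCV 4.12 (cv2) and the standard library are available. Lean on these libraries where they do the work, as an engineer would, in place of code of your own. Each camera call takes 0.05 s, during which the arm holds its last target.

TASK

Build up the coolant wall round the blood tubes: stack the two loose blue L-shaped elements on the one already locked in the carrier, each turned the opposite way to the one below. Each element hooks on like a battery cover: held tilted, its tongue goes under the keeper lip of the element below and is slid fully home, then the other leg is lowered until its groove drops over the rib, so that all lie level and squarely above one another. Do not knock the sample tubes.

Things in the scene. Friction and masses are not known exactly. Their poses are not given: they have to be found in the camera images.
- element_1: loose blue hard-shell L, 150 x 150 mm outside, legs 50 wide, body 32 high, 0.35 kg (+-20%). Origin: centre of the 150 mm square, on the underside; z up. Elbow at (-x,-y); leg P from it to +x along the -y side, leg Q to +y along the -x side. Centre of mass at about (-17,0,16) mm; on the pile its elbow hangs free and it balances on its leg ends alone, with some 12 mm to spare.
- element_1_fin (a point): centre of element 1's white-striped upright grip fin on the elbow, at (-50,-50,46) mm from its origin, the place to lift it by: fin 36 mm long along the element's x, 12 thick along y, 28 high (from 14 below to 14 above this point; the body's top face is 14 below). Axes: the element's.
- element_1_tongue (a point): middle of the tip edge of the tongue that ends leg P, at (69,-50,4) mm from its origin: 8 mm thick, underside flush with the element's; above it the leg is cut back 13 mm. Axes: the element's, the tongue points to +x.
- element_1_keeper (a point): foot of the inner face of the keeper wall on top of leg Q's end, at (-69,50,32) mm from the origin. The wall stands along the outer edge, 48 mm long in y; its lip overhangs 7 mm to +x with 10.5 mm free under it, its top 18.5 mm above the leg. The tongue of the element above goes under the lip towards this wall, moving to this element's -x, and stops against it; then the rib has 1.5 mm to spare in the groove.
- element_1_rib (a point): top of the rib across leg P, at (38,-50,38) mm: 8 mm wide in x, 38 long in y, 6 high. It enters the groove of the element above: 11 mm wide in x, 8 deep, running along y under leg Q's end, centred at (-38,50,0) mm. While the tongue is still short of home the rib is in the way, so that leg Q must be kept raised 7 mm or more.
- element_2: the other loose element, identical to element 1; same origin and axes. Either may go on first.
- element_2_fin (a point): fin centre of element 2, as for element 1.
- element_2_tongue (a point): tongue tip of element 2, as for element 1.
- element_2_keeper (a point): keeper wall foot of element 2, as for element 1.
- element_2_rib (a point): rib top of element 2, as for element 1.
- carrier: grey-rimmed white foot of a sample shipper, 196 x 196 mm, fixed, origin at its centre on the table. In it, axes parallel to the carrier's, lies a third, identical element (fin towards -x,-y), the lowest of the pile: underside 16 mm above the table, square's centre over the origin, but up to 3.5 mm off along x, tight in its bed; how far is not given: feel for its keeper wall.
- tube_insert: grey block, 38 x 38 mm, fixed in the middle of the carrier, axes parallel to it, origin 16 mm above the carrier's. Four blood tubes stand fixed in it (purple caps, tops 95 mm above its origin), in the 50 mm square shaft that the elements leave open, 4 to 8 mm clear all round. The element on the base one has its fin at about (+50,+50,+78) mm here, the top one at (-50,-50,+110).

How it is judged:
At the end, for the whole second after the job is handed in: In either order one loose element lies locked on the base one and the other on that: each turned half round (3 deg), level (1.7 deg), down on the one below (2 mm), tongue under the lip (top one -2 to +3.5 mm lengthwise; lower one -5 to +6.5; sideways 6.5), at rest (linear speed of each of element_1, element_2 below 0.01 m/s and (((x of element_1_fin in the frame of tube_insert between 0.045 and 0.0565 m and y of element_1_fin in the frame of tube_insert between 0.0435 and 0.0565 m and z of element_1_fin in the frame of tube_insert between 0.076 and 0.08 m and x of tube_insert in the frame of element_1_fin above 0.035 m and angle between the z axis of element_1_fin and the z axis of tube_insert, either way round below 0.03 rad and angle between the x axis of element_1_fin and the x axis of tube_insert, either way round below 0.05 rad) and (x of element_2_fin in the frame of element_1_fin between 0.098 and 0.1035 m and y of element_2_fin in the frame of element_1_fin between 0.0935 and 0.1065 m and z of element_2_fin in the frame of element_1_fin between 0.03 and 0.034 m and x of element_1_fin in the frame of element_2_fin above 0.035 m and angle between the z axis of element_2_fin and the z axis of element_1_fin, either way round below 0.03 rad and angle between the x axis of element_2_fin and the x axis of element_1_fin, either way round below 0.05 rad)) or ((x of element_2_fin in the frame of tube_insert between 0.045 and 0.0565 m and y of element_2_fin in the frame of tube_insert between 0.0435 and 0.0565 m and z of element_2_fin in the frame of tube_insert between 0.076 and 0.08 m and x of tube_insert in the frame of element_2_fin above 0.035 m and angle between the z axis of element_2_fin and the z axis of tube_insert, either way round below 0.03 rad and angle between the x axis of element_2_fin and the x axis of tube_insert, either way round below 0.05 rad) and (x of element_1_fin in the frame of element_2_fin between 0.098 and 0.1035 m and y of element_1_fin in the frame of element_2_fin between 0.0935 and 0.1065 m and z of element_1_fin in the frame of element_2_fin between 0.03 and 0.034 m and x of element_2_fin in the frame of element_1_fin above 0.035 m and angle between the z axis of element_1_fin and the z axis of element_2_fin, either way round below 0.03 rad and angle between the x axis of element_1_fin and the x axis of element_2_fin, either way round below 0.05 rad)))); the robot touches nothing.
It fails at once if the sample tubes or their holder are struck or pushed with more than 10 N (contact force between tube_insert and anything else above 10 N).
It also fails if it takes over 54 s, if anything falls off the work surface, if the arm or the gripper's body presses on something with over 40 N, if the wrist force passes 120 N, or if a joint passes its speed limit or range.

## Working session

There is one attempt and no reset: what is moved stays moved. The work goes in short steps, Python scripts to look and compute and a tool call to move; the robot and the scene stay as the last step left them, time stands still between calls to the robot, and variables do not carry over. Pictures are saved under pics/ and viewed, and the job is handed in when it is done.

Besides the shell and the picture viewer there is one more tool, called after "Call:" by a JSON object that holds its "name" and its "arguments". carry_out: Moves the arm, as the interface text tells. Its arguments: {"type":"object","properties":{"moves":{"type":"array","items":{"type":"object","properties":{"x":{"type":"number"},"y":{"type":"number"},"z":{"type":"number"},"rx":{"type":"number"},"ry":{"type":"number"},"rz":{"type":"number"}}}},"gripper":{"type":"number"}},"required":["moves"]}

```bash
ls -la; mkdir -p pics; python3 - <<'E'
from workcell import telemetry, viewer, ctrl
import cv2
s=telemetry.sense(); print(s)
for n in ['scene','side','wrist']:
    m=viewer.camera_model(n); print(n,m)
import numpy as np
for n in ['scene','side','wrist']:
    p,d=viewer.read_camera(n)
    cv2.imwrite(f'pics/{n}0.png',p[:,:,::-1]); np.savez(f'{n}0.npz',p=p,d=d)
print(telemetry.sense()['t'])
E
```

```text
total 12
drwxr-xr-x  3 agent agent 4096 Dec  6 15:28 .
drwxr-xr-x 23 root  root  4096 Dec  6 15:28 ..
drwxr-xr-x  2 agent agent 4096 Dec  6 15:28 pics
{'t': 0.0, 'joint_pos': array([ 1.03692178e+00,  2.21206719e-01,  1.52763086e+00, -2.55817105e-05,
        1.39472144e+00, -1.26106326e-01]), 'joint_vel': array([-0.00124016, -0.0015446 , -0.00067088, -0.00028889,  0.00206601,
       -0.00023989]), 'effort': array([ 1.55831574e-03, -4.94596839e+01, -3.87381148e+01,  7.01477844e-02,
        5.68106747e-02, -1.39472863e-04]), 'eef_pos': array([0.24754681, 0.57320885, 0.22943883]), 'tool_rot': array([-1.57275025e+00,  2.22337080e-04, -4.07763935e-01]), 'force': array([-0.2602142 ,  0.18102414, -0.21229166]), 'moment': array([ 0.02211813, -0.00666108, -0.005729  ]), 'width': 0.08712911428349966}
scene {'mtx': array([[381.48908597,   0.        , 316.12657792],
       [  0.        , 381.48908597, 197.62385714],
       [  0.        ,   0.        ,   1.        ]]), 'k1': -0.05531512819661767, 'R': array([[ 0.45366271, -0.89097404, -0.01885237],
       [-0.53618369, -0.25599252, -0.80434749],
 
[... 352 characters left out ...]
      [ 0.04219712,  0.42276653, -0.90525569],
       [-0.07844018, -0.90186415, -0.42483901]]), 't': array([0.50641353, 0.01909783, 1.25281514])}
wrist {'mtx': array([[328.75979015,   0.        , 326.50170319],
       [  0.        , 328.75979015, 199.56400712],
       [  0.        ,   0.        ,   1.        ]]), 'k1': -0.047622876445816004, 'mount': array([[ 1.04120477e-03,  9.67235967e-01,  2.53876939e-01,
        -6.88706038e-02],
       [-1.08595562e-03, -2.53875833e-01,  9.67236208e-01,
        -1.53814279e-01],
       [ 9.99998868e-01, -1.28279004e-03,  7.86038601e-04,
         9.52702675e-04],
       [ 0.00000000e+00,  0.00000000e+00,  0.00000000e+00,
         1.00000000e+00]])}
0.15
```

View pics/scene0.png

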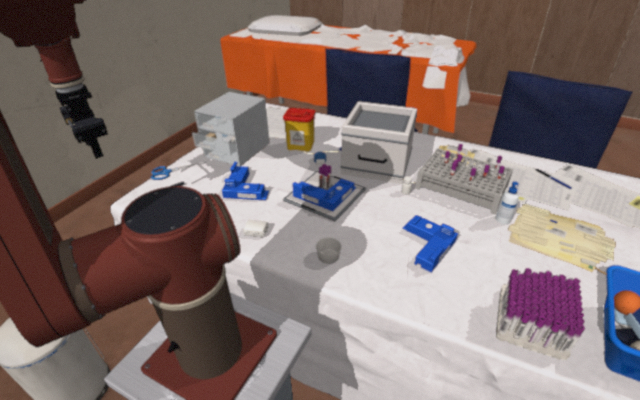

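View pics/side0.png

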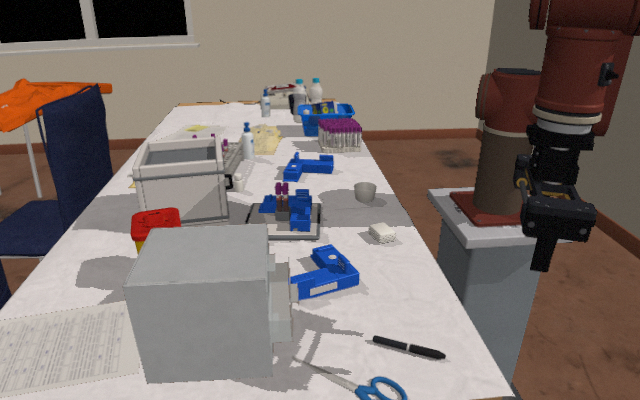

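View pics/wrist0.png

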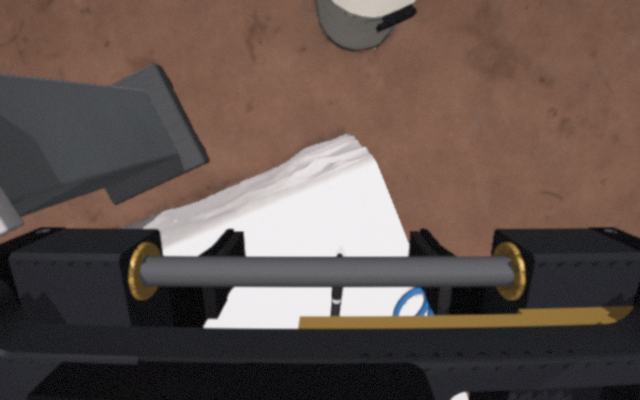

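The scene view shows the carrier at about (325,190), one loose element at (243,185) and the other at (432,240). In the side view they are at (284,218), (325,275) and (308,167). Next I'll turn the depth into world points.

```bash
cat > h.py <<'E'
import numpy as np, cv2
from workcell import telemetry, viewer
from scipy.spatial.transform import Rotation as Rn
def Rt(rpy): return Rn.from_euler('xyz',rpy).as_matrix()
def cam(n,s=None):
    m=viewer.camera_model(n)
    if n=='wrist':
        M=np.array(m['mount']); T=np.eye(4); T[:3,:3]=Rt(s['tool_rot']); T[:3,3]=s['eef_pos']
        W=T@M; R=W[:3,:3].T; t=-R@W[:3,3]
    else: R,t=np.array(m['R']),np.array(m['t'])
    return np.array(m['mtx']),m['k1'],R,t
def slopes(K,k1,uv):
    uv=np.atleast_2d(uv).astype(float)
    d=np.c_[(uv[:,0]-K[0,2])/K[0,0],(uv[:,1]-K[1,2])/K[1,1]]
    x=d.copy()
    for _ in range(8): x=d/(1+k1*(x**2).sum(1,keepdims=True))
    return x
def back(c,uv,depth):
    K,k1,R,t=c; x=slopes(K,k1,uv); X=np.c_[x,np.ones(len(x))]*np.asarray(depth).reshape(-1,1)
    return (X-t)@R
def plane(c,uv,z):
    K,k1,R,t=c; x=slopes(K,k1,uv); d=np.c_[x,np.ones(len(x))]@R; o=-R.T@t
    return o+d*((z-o[2])/d[:,2])[:,None]
def proj(c,X):
    K,k1,R,t=c; Y=np.atleast_2d(X)@R.T+t; x=Y[:,:2]/Y[:,2:]; r=(x**2).sum(1,keepdims=True)
    x=x*(1+k1*r); return np.c_[x[:,0]*K[0,0]+K[0,2],x[:,1]*K[1,1]+K[1,2]]
def cloud(c,d,mask):
    v,u=np.nonzero(mask&(d>0)); return back(c,np.c_[u,v],d[v,u]),np.c_[u,v]
def blue(p):
    h=cv2.cvtColor(p,cv2.COLOR_RGB2HSV); return (h[...,0]>100)&(h[...,0]<128)&(h[...,1]>150)&(h[...,2]>50)
E
cat > a.py <<'E'
from h import *
for n in ['scene','side']:
    f=np.load(n+'0.npz'); p,d=f['p'],f['d']; c=cam(n)
    b=blue(p).astype(np.uint8); nl,l,st,ce=cv2.connectedComponentsWithStats(b)
    for i in range(1,nl):
        if st[i,4]<60: continue
        X,_=cloud(c,d,l==i)
        print(n,st[i],X.min(0).round(3),X.max(0).round(3),np.percentile(X[:,2],[5,50,95]).round(3))
    w=(d>0)
for n,box in [('scene',(200,130,480,290)),('side',(220,130,380,310))]:
    p=np.load(n+'0.npz')['p'];x0,y0,x1,y1=box
    k=min(800/(x1-x0),600/(y1-y0)); cv2.imwrite(f'pics/{n}crop.png',cv2.resize(p[y0:y1,x0:x1,::-1],None,fx=k,fy=k,interpolation=cv2.INTER_CUBIC)); print(k)
E
python3 a.py
```

```text
scene [223 163  45  36 730] [0.45  0.188 0.005] [0.593 0.362 0.062] [0.009 0.032 0.051]
scene [294 179  61  31 827] [ 0.519 -0.055  0.018] [0.644 0.104 0.078] [0.027 0.048 0.067]
scene [ 404  216   53   55 1295] [ 0.419 -0.39   0.005] [ 0.587 -0.249  0.061] [0.012 0.032 0.051]
scene [ 605  266   35  114 2215] [ 0.282 -0.805  0.004] [ 0.518 -0.709  0.108] [0.017 0.074 0.105]
side [298 104  57  32 719] [ 0.287 -0.91   0.004] [ 0.524 -0.702  0.109] [0.017 0.087 0.106]
side [284 152  49  30 791] [ 0.428 -0.383  0.002] [ 0.595 -0.24   0.061] [0.007 0.031 0.046]
side [288 190  24  41 766] [ 0.526 -0.035  0.019] [0.588 0.114 0.077] [0.026 0.049 0.069]
side [259 195  18  18 241] [ 0.619 -0.043  0.017] [0.667 0.042 0.063] [0.019 0.04  0.054]
side [ 291  245   68   55 1820] [0.453 0.207 0.003] [0.593 0.371 0.063] [0.009 0.032 0.052]
side [355 377  52  23 469] [0.431 0.579 0.003] [0.505 0.628 0.013] [0.006 0.009 0.011]
2.857142857142857
3.3333333333333335
```

View pics/scenecrop.png

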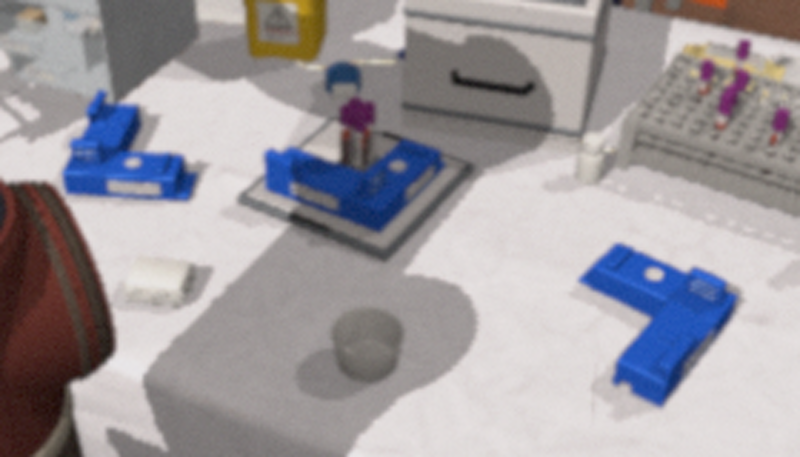

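View pics/sidecrop.png

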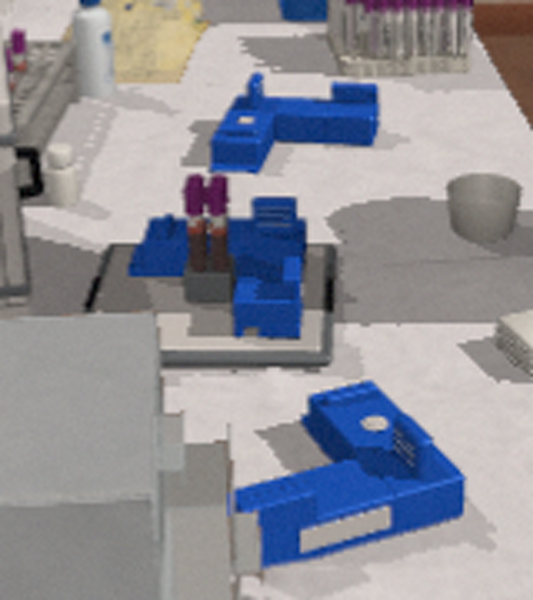

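```bash
cat > fit.py <<'E'
from h import *
from scipy.optimize import least_squares
# boxes (lo,hi) in element frame, mm
B=[((-75,-75,0),(56,-25,32)),((-75,-75,0),(-25,75,32)),((56,-75,0),(69,-25,8)),
   ((-68,-56,32),(-32,-44,60)),((-75,26,32),(-69,74,50.5)),((-69,26,42.5),(-62,74,50.5)),((34,-69,32),(42,-31,38))]
B=[(np.array(a)/1000,np.array(b)/1000) for a,b in B]
def dist(X):
    D=[]
    for a,b in B:
        q=np.abs(X-(a+b)/2)-(b-a)/2
        D.append(np.linalg.norm(np.maximum(q,0),axis=1)+np.minimum(q.max(1),0))
    return np.min(D,axis=0)
def fit(X,z0,dz=False,fixyaw=None):
    best=None
    c0=(X.min(0)+X.max(0))/2
    for y0 in ([fixyaw] if fixyaw is not None else np.arange(8)*np.pi/4):
        def f(v):
            Rz=Rn.from_euler('z',v[2]).as_matrix()
            return dist((X-[v[0],v[1],z0+(v[3] if dz else 0)])@Rz)
        r=least_squares(f,[c0[0],c0[1],y0]+([0] if dz else []),loss='soft_l1',f_scale=0.003,x_scale=[.01,.01,.1]+([.01] if dz else []))
        if best is None or r.cost<best.cost: best=r
    return best.x,np.median(np.abs(best.fun))
E
cat > b.py <<'E'
from fit import *
P={}
for n in ['scene','side']:
    f=np.load(n+'0.npz'); p,d=f['p'],f['d']; P[n]=cloud(cam(n),d,cv2.erode(blue(p).astype(np.uint8),np.ones((2,2)))>0)[0]
for name,lo,hi,z in [('A',(.42,.17),(.63,.39),0),('B',(.4,-.42),(.62,-.22),0),('base',(.49,-.08),(.7,.14),.016)]:
    S=[]
    for n in P:
        X=P[n]; m=np.all((X[:,:2]>lo)&(X[:,:2]<hi),axis=1); S.append(X[m])
        for dz in (0,1):
            v,e=fit(X[m],z,dz); print(name,n,m.sum(),(v*[1000,1000,57.3,1000][:len(v)]).round(1),round(e*1000,2))
    v,e=fit(np.vstack(S),z,1); print(name,'both',(v*[1000,1000,57.3,1000]).round(1),round(e*1000,2))
E
python3 b.py
```

```text
A scene 616 [544.8 276.  289.6] 0.91
A scene 616 [5.448e+02 2.760e+02 2.896e+02 3.000e-01] 0.93
A side 1596 [546.9 277.9 290. ] 0.67
A side 1596 [5.468e+02 2.779e+02 2.900e+02 3.000e-01] 0.68
A both [5.458e+02 2.774e+02 2.901e+02 3.000e-01] 0.79
B scene 1140 [ 510.2 -303.9   76.7] 0.83
B scene 1140 [ 510.2 -303.9   76.7   -0. ] 0.83
B side 694 [ 514.2 -302.4   76.7] 1.28
B side 694 [ 514.2 -302.5   76.5    1.1] 1.11
B both [ 5.111e+02 -3.022e+02  7.670e+01  2.000e-01] 1.09
base scene 690 [603.   26.3 353.6] 0.93
base scene 690 [ 6.03e+02  2.63e+01 -6.50e+00  3.00e-01] 0.9
base side 889 [606.3  28.2 353.5] 0.94
base side 889 [606.3  28.2  -6.5   0.7] 0.83
base both [ 6.035e+02  2.800e+01 -6.400e+00  6.000e-01] 0.97
```

```bash
cat > plan.py <<'E'
import sys,json,numpy as np
from scipy.spatial.transform import Rotation as Rn
# usage: plan.py to x y z(mm) yaw(rad) tilt(rad about tool z) | plan.py upd x y z rx ry rz
def base(yaw,tilt): return Rn.from_euler('z',yaw)*Rn.from_euler('x',-np.pi/2)*Rn.from_rotvec([0,0,tilt])
try: c=json.load(open('cmd.json')); p=np.array(c['p']);R=Rn.from_quat(c['q'])
except FileNotFoundError: p=np.array([248,574,231.]);R=base(-0.408,0)
a=[float(v) for v in sys.argv[2:]]
if sys.argv[1]=='to':
    d=R.inv().apply(np.array(a[:3])-p); r=(R.inv()*base(a[3],a[4])).as_rotvec()
    print('shift',d.round(1),'turn',r.round(3),'rows',round(np.linalg.norm(d)/62.5,1),round(np.linalg.norm(r)/.1867,1))
else:
    p=p+R.apply(a[:3]); R=R*Rn.from_rotvec(a[3:])
    json.dump(dict(p=p.tolist(),q=R.as_quat().tolist()),open('cmd.json','w'))
print('cmd',p.round(1),R.as_euler('xyz').round(4))
E
python3 - <<'E'
from h import *
for n in ['scene','side']:
    f=np.load(n+'0.npz');p,d=f['p'],f['d'];X,_=cloud(cam(n),d,np.ones(d.shape,bool))
    for nm,lo,hi in [('A',(.36,.15),(.62,.5)),('B',(.38,-.5),(.68,-.2)),('C',(.48,-.1),(.75,.16))]:
        m=np.all((X[:,:2]>lo)&(X[:,:2]<hi),axis=1)&(X[:,2]>.065); Y=X[m]
        print(n,nm,m.sum(), Y.min(0).round(3) if len(Y) else '',Y.max(0).round(3) if len(Y) else '')
    m=(X[:,0]>.3)&(X[:,0]<.95)&(abs(X[:,1])<.5)&(X[:,2]>.11);print(X[m].min(0),X[m].max(0))
E
python3 plan.py to 400 100 230 -1.1 0; python3 plan.py to 548 -362 190 -1.803 0
```

```text
scene A 435 [0.577 0.387 0.067] [0.62  0.5   0.164]
scene B 0  
scene C 808 [ 0.529 -0.099  0.065] [0.75  0.104 0.188]
[ 0.58406495 -0.49973303  0.11000944] [0.94989178 0.49996193 0.19160063]
side A 893 [0.584 0.389 0.066] [0.62  0.499 0.166]
side B 0  
side C 545 [ 0.533 -0.097  0.065] [0.75  0.114 0.186]
[ 0.58896955 -0.4996746   0.11000031] [0.94998232 0.49994912 0.19280742]
shift [ 327.6    1.  -374.8] turn [-0.     0.692 -0.   ] rows 8.0 3.7
cmd [248. 574. 231.] [-1.5708  0.     -0.408 ]
shift [ 646.8   41.  -740.1] turn [ 0.     1.395 -0.   ] rows 15.7 7.5
cmd [248. 574. 231.] [-1.5708  0.     -0.408 ]
```

Call:
{"name": "carry_out", "arguments": {"moves": [{"x":330,"y":0,"z":-375,"ry":0.69},{"x":330,"y":0,"z":-375,"ry":0.69},{"x":330,"y":0,"z":-375,"ry":0.69},{"x":330,"y":0,"z":-375,"ry":0.69},{"x":330,"y":0,"z":-375,"ry":0.69},{"x":330,"y":0,"z":-375,"ry":0.69},{"x":330,"y":0,"z":-375,"ry":0.69},{"x":330,"y":0,"z":-375,"ry":0.69}]}}

```text
$.moves[0]: bad value
```

```bash
python3 plan.py upd 330 0 -375 0 0.69 0; python3 plan.py to 548 -362 190 -1.803 0
python3 - <<'E'
from h import *
s=telemetry.sense();print(s['t'],s['eef_pos'],s['tool_rot'])
for n in ['scene','side']:
    f=np.load(n+'0.npz');p,d=f['p'],f['d'];X,_=cloud(cam(n),d,np.ones(d.shape,bool))
    m=(X[:,0]>.6)&(X[:,0]<.85)&(X[:,1]<.25)&(X[:,1]>-.2)&(X[:,2]>.12);print(n,X[m].min(0),X[m].max(0))
E
```

```text
cmd [402.1  98.8 231. ] [-1.5708  0.     -1.098 ]
shift [476.7  41.  -80. ] turn [-0.     0.705 -0.   ] rows 7.8 3.8
cmd [402.1  98.8 231. ] [-1.5708  0.     -1.098 ]
0.15 [0.24764219 0.57334946 0.22967542] [-1.57227415e+00  2.00068706e-04 -4.07817158e-01]
scene [ 0.73748175 -0.17764516  0.12001623] [0.84995837 0.24998953 0.18866892]
side [ 0.74284803 -0.17036953  0.12000804] [0.84998983 0.24996098 0.18873788]
```

Call:
{"name": "carry_out", "arguments": {"moves": [{"x":40,"y":0,"z":-46,"rx":0,"ry":0.09,"rz":0},{"x":80,"y":0,"z":-92,"rx":0,"ry":0.18,"rz":0},{"x":120,"y":0,"z":-138,"rx":0,"ry":0.27,"rz":0},{"x":160,"y":0,"z":-184,"rx":0,"ry":0.36,"rz":0},{"x":200,"y":0,"z":-230,"rx":0,"ry":0.45,"rz":0},{"x":240,"y":0,"z":-276,"rx":0,"ry":0.54,"rz":0},{"x":280,"y":0,"z":-322,"rx":0,"ry":0.63,"rz":0},{"x":320,"y":0,"z":-368,"rx":0,"ry":0.69,"rz":0}]}}

```text
t: 1.15
eef_pos: [0.3958, 0.1072, 0.2306]
tool_rot: [-1.57, -0.0, -1.1]
force: [0.4, -0.3, -0.2]
width: 0.0872
```

```bash
rm cmd.json; python3 plan.py upd 320 0 -368 0 0.69 0; python3 plan.py to 548 -362 190 -1.803 0
```

```text
cmd [395.7 109.2 231. ] [-1.5708  0.     -1.098 ]
shift [488.9  41.  -79. ] turn [-0.     0.705 -0.   ] rows 8.0 3.8
cmd [395.7 109.2 231. ] [-1.5708  0.     -1.098 ]
```

Call:
{"name": "carry_out", "arguments": {"moves": [{"x":490,"y":41,"z":-79,"rx":0,"ry":0.705,"rz":0},{"x":490,"y":41,"z":-79,"rx":0,"ry":0.705,"rz":0},{"x":490,"y":41,"z":-79,"rx":0,"ry":0.705,"rz":0},{"x":490,"y":41,"z":-79,"rx":0,"ry":0.705,"rz":0},{"x":490,"y":41,"z":-79,"rx":0,"ry":0.705,"rz":0},{"x":490,"y":41,"z":-79,"rx":0,"ry":0.705,"rz":0},{"x":490,"y":41,"z":-79,"rx":0,"ry":0.705,"rz":0},{"x":490,"y":41,"z":-79,"rx":0,"ry":0.705,"rz":0}]}}

```text
t: 2.15
eef_pos: [0.5488, -0.3652, 0.1889]
tool_rot: [-1.571, 0.0, -1.803]
force: [0.6, 0.1, 0.9]
width: 0.0872
```

```bash
python3 plan.py upd 490 41 -79 0 0.705 0; cat > look.py <<'E'
from fit import *
import sys
tag=sys.argv[1]; cams=sys.argv[2].split(',')
s=telemetry.sense();print(s['t'],(s['eef_pos']*1000).round(1),s['tool_rot'].round(4),s['force'].round(1),round(s['width'],4))
for n in cams:
    p,d=viewer.read_camera(n); np.savez(f'{n}_{tag}.npz',p=p,d=d,e=s['eef_pos'],r=s['tool_rot'])
    cv2.imwrite(f'pics/{n}_{tag}.png',p[:,:,::-1])
E
python3 look.py 1 wrist,scene,side; cat > c.py <<'E'
from fit import *
import sys
tag=sys.argv[1]
f=np.load(f'wrist_{tag}.npz'); c=cam('wrist',dict(eef_pos=f['e'],tool_rot=f['r']))
X,_=cloud(c,f['d'],cv2.erode(blue(f['p']).astype(np.uint8),np.ones((3,3)))>0)
lo=eval(sys.argv[2]);hi=eval(sys.argv[3]);z=float(sys.argv[4])
m=np.all((X[:,:2]>lo)&(X[:,:2]<hi),axis=1)&(X[:,2]<.11); X=X[m]; print(m.sum())
for dz in (0,1):
    v,e=fit(X[::3],z,dz);print((v*[1000,1000,57.3,1000][:len(v)]).round(1),e*1000)
E
python3 c.py 1 "(.4,-.42)" "(.62,-.2)" 0
```

```text
cmd [ 548.5 -363.   190. ] [-1.5708  0.     -1.803 ]
2.15 [ 548.8 -365.2  188.9] [-1.5711e+00  4.0000e-04 -1.8032e+00] [0.6 0.1 0.9] 0.0872
11687
[ 511.9 -302.3   76.3] 0.5573388723893214
[ 5.120e+02 -3.021e+02  7.630e+01 -4.000e-01] 0.4780531408173534
```

View pics/wrist_1.png

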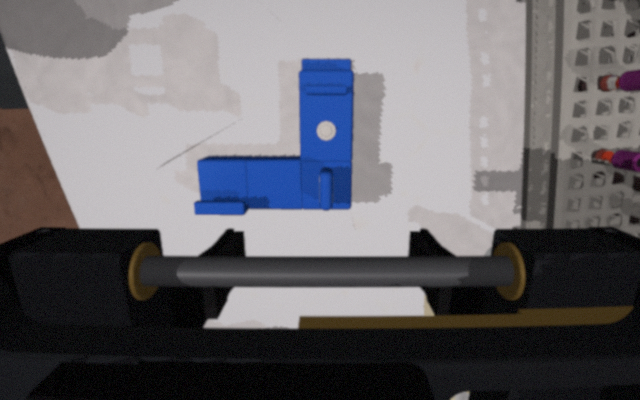

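```bash
python3 -c "
from h import *
s=telemetry.sense();print(s['t'],(s['eef_pos']*1000).round(1),s['tool_rot'].round(4))"; python3 plan.py to 548.7 -362.7 42 -1.81 0
```

```text
2.3 [ 547.7 -365.4  186.8] [-1.5741e+00  1.5000e-03 -1.8061e+00]
shift [-3.00e-01  1.48e+02  1.00e-01] turn [ 0.     0.007 -0.   ] rows 2.4 0.0
cmd [ 548.5 -363.   190. ] [-1.5708  0.     -1.803 ]
```

```bash
cat >> plan.py <<'E'
from workcell import telemetry
s=telemetry.sense(); m=s['eef_pos']*1000; Rm=Rn.from_euler('xyz',s['tool_rot'])
off=m-p; roff=(Rm*R.inv())
print('t',round(s['t'],2),'meas',m.round(1),s['tool_rot'].round(4),'off',off.round(1),'rotoff',roff.as_rotvec().round(4),'F',s['force'].round(1),'w',round(s['width'],4))
if sys.argv[1]=='to':
    d=R.inv().apply(np.array(a[:3])-off-p); r=(R.inv()*roff.inv()*base(a[3],a[4])).as_rotvec()
    print('COMP shift',d.round(1),'turn',r.round(3))
E
python3 plan.py to 548.7 -362.7 42.5 -1.81 0
```

```text
shift [-3.000e-01  1.475e+02  1.000e-01] turn [ 0.     0.007 -0.   ] rows 2.4 0.0
cmd [ 548.5 -363.   190. ] [-1.5708  0.     -1.803 ]
t 2.3 meas [ 547.7 -365.4  186.8] [-1.5741e+00  1.5000e-03 -1.8061e+00] off [-0.8 -2.4 -3.2] rotoff [ 0.0022  0.0029 -0.0031] F [-0.   0.5 -1.3] w 0.0873
COMP shift [ -2.8 144.3   0.3] turn [ 0.003  0.004 -0.001]
```

Call:
{"name": "carry_out", "arguments": {"moves": [{"x":-3,"y":50,"z":0,"rx":0.003,"ry":0.004,"rz":0},{"x":-3,"y":100,"z":0,"rx":0.003,"ry":0.004,"rz":0},{"x":-3,"y":130,"z":0,"rx":0.003,"ry":0.004,"rz":0},{"x":-3,"y":138,"z":0,"rx":0.003,"ry":0.004,"rz":0},{"x":-3,"y":143,"z":0,"rx":0.003,"ry":0.004,"rz":0},{"x":-3,"y":143,"z":0,"rx":0.003,"ry":0.004,"rz":0},{"x":-3,"y":143,"z":0,"rx":0.003,"ry":0.004,"rz":0},{"x":-3,"y":143,"z":0,"rx":0.003,"ry":0.004,"rz":0}]}}

```text
t: 3.3
eef_pos: [0.5498, -0.3607, 0.0476]
tool_rot: [-1.566, -0.001, -1.807]
force: [-0.0, 0.1, 0.4]
width: 0.0867
```

```bash
python3 plan.py upd -3 143 0 .003 .004 0; python3 plan.py to 548.7 -362.7 42 -1.81 0
```

```text
cmd [ 549.2 -360.1   47. ] [-1.5678  0.     -1.807 ]
t 3.3 meas [ 549.8 -360.7   47.6] [-1.5663e+00 -7.0000e-04 -1.8068e+00] off [ 0.6 -0.6  0.6] rotoff [-0.001  -0.0013  0.0002] F [-0.   0.1  0.4] w 0.0867
shift [2.7 5.  0.1] turn [-0.003  0.003 -0.   ] rows 0.1 0.0
cmd [ 549.2 -360.1   47. ] [-1.5678  0.     -1.807 ]
t 3.3 meas [ 549.8 -360.7   47.6] [-1.5663e+00 -7.0000e-04 -1.8068e+00] off [ 0.6 -0.6  0.6] rotoff [-0.001  -0.0013  0.0002] F [-0.   0.1  0.4] w 0.0867
COMP shift [ 2.2  5.6 -0.6] turn [-0.004  0.003  0.001]
```

```bash
python3 - <<'E'
from h import *
for i in range(4):
    s=telemetry.sense();print(s['t'],(s['eef_pos']*1000).round(2),s['tool_rot'].round(4),s['joint_pos'].round(4),s['joint_vel'].round(3))
    p,d=viewer.read_camera('wrist')
E
```

```text
3.3 [ 549.78 -360.7    47.63] [-1.5663e+00 -7.0000e-04 -1.8068e+00] [-7.0110e-01  4.7200e-01  1.5701e+00  1.5000e-03  1.0951e+00 -4.6580e-01] [ 0.     0.007  0.005  0.    -0.001 -0.001]
3.35 [ 549.64 -360.64   47.38] [-1.5667e+00 -5.0000e-04 -1.8069e+00] [-7.0120e-01  4.7230e-01  1.5703e+00  1.5000e-03  1.0951e+00 -4.6590e-01] [-0.001  0.004  0.005 -0.001 -0.001 -0.002]
3.4 [ 549.5  -360.53   47.13] [-1.5670e+00 -4.0000e-04 -1.8069e+00] [-7.0120e-01  4.7260e-01  1.5705e+00  1.5000e-03  1.0950e+00 -4.6580e-01] [ 0.001  0.005  0.004  0.001 -0.002  0.   ]
3.45 [ 549.43 -360.39   46.92] [-1.5673e+00 -2.0000e-04 -1.8068e+00] [-7.0110e-01  4.7280e-01  1.5706e+00  1.5000e-03  1.0950e+00 -4.6580e-01] [-0.     0.003  0.004 -0.002 -0.001  0.001]
```

Call:
{"name": "carry_out", "arguments": {"moves": [{"x":2.5,"y":2,"z":0,"rx":-0.003,"ry":0.003,"rz":0},{"x":2.5,"y":4.5,"z":0,"rx":-0.003,"ry":0.003,"rz":0},{"x":2.5,"y":4.5,"z":0,"rx":-0.003,"ry":0.003,"rz":0},{"x":2.5,"y":4.5,"z":0,"rx":-0.003,"ry":0.003,"rz":0},{"x":2.5,"y":4.5,"z":0,"rx":-0.003,"ry":0.003,"rz":0},{"x":2.5,"y":4.5,"z":0,"rx":-0.003,"ry":0.003,"rz":0},{"x":2.5,"y":4.5,"z":0,"rx":-0.003,"ry":0.003,"rz":0},{"x":2.5,"y":4.5,"z":0,"rx":-0.003,"ry":0.003,"rz":0}], "gripper": 0.5}}

```text
t: 4.5
eef_pos: [0.5487, -0.3627, 0.0421]
tool_rot: [-1.571, -0.0, -1.81]
force: [0.2, -0.7, 1.0]
width: 0.0436
```

```bash
python3 plan.py upd 2.5 4.5 0 -.003 .003 0
```

```text
cmd [ 548.6 -362.5   42.5] [-1.5708  0.     -1.81  ]
t 4.5 meas [ 548.7 -362.7   42.1] [-1.5707 -0.     -1.8098] off [ 0.1 -0.2 -0.4] rotoff [-0.     -0.      0.0002] F [ 0.2 -0.7  1. ] w 0.0436
```

Call:
{"name": "carry_out", "arguments": {"moves": [{"x":0,"y":0,"z":0,"rx":0,"ry":0,"rz":0},{"x":0,"y":0,"z":0,"rx":0,"ry":0,"rz":0},{"x":0,"y":0,"z":0,"rx":0,"ry":0,"rz":0},{"x":0,"y":0,"z":0,"rx":0,"ry":0,"rz":0},{"x":0,"y":0,"z":0,"rx":0,"ry":0,"rz":0},{"x":0,"y":0,"z":0,"rx":0,"ry":0,"rz":0},{"x":0,"y":0,"z":0,"rx":0,"ry":0,"rz":0},{"x":0,"y":0,"z":0,"rx":0,"ry":0,"rz":0}], "gripper": 1}}

```text
t: 5.5
eef_pos: [0.5487, -0.3627, 0.042]
tool_rot: [-1.571, -0.0, -1.81]
force: [-0.7, -0.3, 0.4]
width: 0.0116
```

```bash
python3 plan.py upd 0 0 0 0 0 0; python3 plan.py to 548.6 -362.5 190 -1.81 0; python3 look.py 2 wrist
```

```text
cmd [ 548.6 -362.5   42.5] [-1.5708  0.     -1.81  ]
t 5.5 meas [ 548.7 -362.7   42. ] [-1.5709 -0.     -1.8098] off [ 0.  -0.2 -0.5] rotoff [-0.      0.0001  0.0002] F [-0.7 -0.3  0.4] w 0.0116
shift [   0.  -147.5   -0. ] turn [ 0.  0. -0.] rows 2.4 0.0
cmd [ 548.6 -362.5   42.5] [-1.5708  0.     -1.81  ]
t 5.5 meas [ 548.7 -362.7   42. ] [-1.5709 -0.     -1.8098] off [ 0.  -0.2 -0.5] rotoff [-0.      0.0001  0.0002] F [-0.7 -0.3  0.4] w 0.0116
COMP shift [-2.00e-01 -1.48e+02 -1.00e-01] turn [0. 0. 0.]
5.5 [ 548.7 -362.7   42. ] [-1.5709 -0.     -1.8098] [-0.7 -0.3  0.4] 0.0116
```

View pics/wrist_2.png

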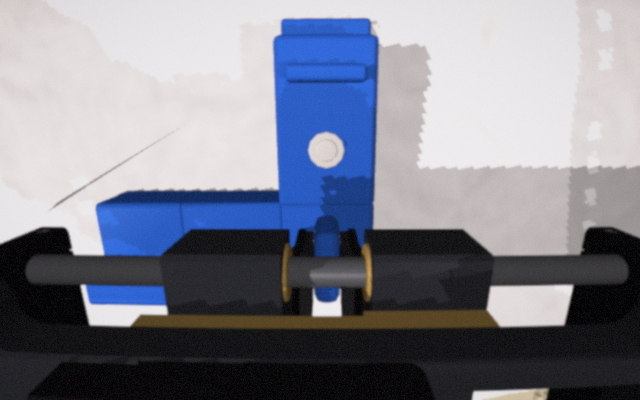

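Call:
{"name": "carry_out", "arguments": {"moves": [{"x":0,"y":-5,"z":0,"rx":0,"ry":0,"rz":0},{"x":0,"y":-20,"z":0,"rx":0,"ry":0,"rz":0},{"x":0,"y":-50,"z":0,"rx":0,"ry":0,"rz":0},{"x":0,"y":-85,"z":0,"rx":0,"ry":0,"rz":0},{"x":0,"y":-120,"z":0,"rx":0,"ry":0,"rz":0},{"x":0,"y":-140,"z":0,"rx":0,"ry":0,"rz":0},{"x":0,"y":-150,"z":0,"rx":0,"ry":0,"rz":0},{"x":0,"y":-150,"z":0,"rx":0,"ry":0,"rz":0}]}}

```text
t: 6.55
eef_pos: [0.5487, -0.3627, 0.1921]
tool_rot: [-1.571, -0.0, -1.81]
force: [-0.8, -0.7, -4.0]
width: 0.0117
```

```bash
python3 plan.py upd 0 -150 0 0 0 0; python3 look.py 3 wrist,side,scene; cat > inhand.py <<'E'
# fit held element in tool frame, 6 dof from wrist cloud; nominal: element->tool
from fit import *
import sys
tag=sys.argv[1]; sgn=float(sys.argv[2]) # sgn=-1: tool x=-elem x
f=np.load(f'wrist_{tag}.npz'); m=viewer.camera_model('wrist'); M=np.array(m['mount'])
c=(np.array(m['mtx']),m['k1'],M[:3,:3].T,-M[:3,:3].T@M[:3,3])
X,_=cloud(c,f['d'],cv2.erode(blue(f['p']).astype(np.uint8),np.ones((3,3)))>0)
# rows: elem axes in tool frame
E=np.array([[sgn,0,0],[0,0,sgn],[0,-1,0]]).T  # columns = elem x,y,z in tool coords
Y=X@E   # tool coords -> elem-aligned coords about TCP
Y=Y[(np.abs(Y)<.22).all(1)&(Y[:,2]<.05)][::3]
def f2(v): return dist((Y-v[:3])@Rn.from_rotvec(v[3:]).as_matrix())
# origin relative to TCP nominal: fin centre=(-50,-50,46); TCP ~4 below
r=least_squares(f2,[.05,.05,-.042,0,0,0],loss='soft_l1',f_scale=.002,x_scale=[.01]*3+[.1]*3)
v=r.x; print(len(Y),'origin rel TCP in elem axes mm',(v[:3]*1000).round(1),'rotvec(elem axes) deg',np.degrees(v[3:]).round(2),'med',np.median(abs(r.fun))*1000)
Re=Rn.from_rotvec(v[3:]).as_matrix()
for nm,q in [('fin',(-50,-50,46)),('tongue',(69,-50,0)),('groove',(-38,50,0))]: print(nm,(v[:3]*1000+Re@np.array(q)).round(1))
E
python3 inhand.py 2 -1; python3 inhand.py 3 -1
```

```text
cmd [ 548.6 -362.5  192.5] [-1.5708  0.     -1.81  ]
t 6.55 meas [ 548.7 -362.7  192.1] [-1.5706e+00 -1.0000e-04 -1.8098e+00] off [ 0.1 -0.2 -0.4] rotoff [-0.0001 -0.0001  0.0002] F [-0.8 -0.7 -4. ] w 0.0117
6.55 [ 548.7 -362.7  192.1] [-1.5706e+00 -1.0000e-04 -1.8098e+00] [-0.8 -0.7 -4. ] 0.0117
9548 origin rel TCP in elem axes mm [ 50.4  48.7 -42.5] rotvec(elem axes) deg [ 0.02 -0.12  0.07] med 0.40900151839123877
fin [ 0.4 -1.4  3.4]
tongue [119.5  -1.2 -42.3]
groove [ 12.4  98.7 -42.5]
9633 origin rel TCP in elem axes mm [ 50.4  46.4 -42.7] rotvec(elem axes) deg [-0.21  0.03  0.37] med 0.4417497155094069
fin [ 0.8 -3.8  3.5]
tongue [119.7  -3.2 -42.6]
groove [ 12.1  96.1 -42.9]
```

View pics/wrist_3.png

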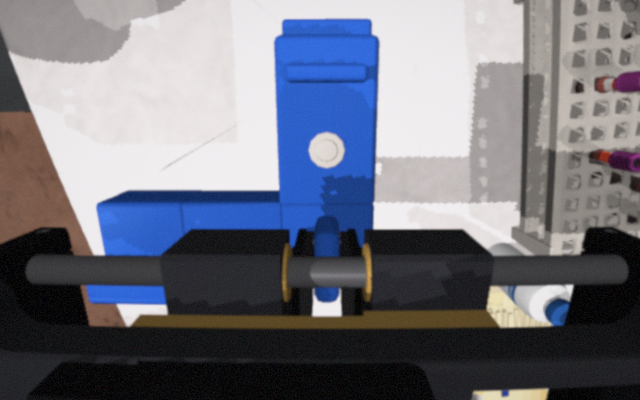

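View pics/side_3.png

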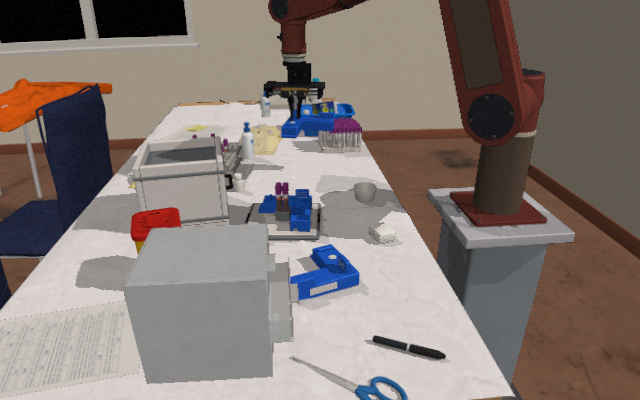

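```bash
python3 plan.py to 600 -150 232 -0.96 0;  python3 - <<'E'
from h import *
for n in ['scene','side']:
    f=np.load(n+'0.npz');p,d=f['p'],f['d'];X,_=cloud(cam(n),d,np.ones(d.shape,bool))
    for y in np.arange(-.45,.3,.05):
        m=(X[:,1]>y)&(X[:,1]<y+.05)&(X[:,0]>.64)&(X[:,0]<.95)&(X[:,2]>.03)&(X[:,2]<.5)
        Y=X[m]
        if len(Y): print(n,round(y,2),'minx',Y[:,0].min().round(3),'zmax',Y[:,2].max().round(3), 'minx z>.09',Y[Y[:,2]>.09][:,0].min().round(3) if (Y[:,2]>.09).any() else '')
E
```

```text
shift [-218.6  -39.5   -0.4] turn [-0.   -0.85 -0.  ] rows 3.6 4.6
cmd [ 548.6 -362.5  192.5] [-1.5708  0.     -1.81  ]
t 6.7 meas [ 547.9 -362.   190.1] [-1.5735e+00  1.4000e-03 -1.8098e+00] off [-0.7  0.5 -2.4] rotoff [0.002  0.0023 0.0002] F [-0.2  0.5 -4.4] w 0.0118
COMP shift [-218.3  -41.9    0.3] turn [ 0.002 -0.85  -0.002]
scene -0.45 minx 0.739 zmax 0.112 minx z>.09 0.815
scene -0.4 minx 0.744 zmax 0.114 minx z>.09 0.774
scene -0.35 minx 0.751 zmax 0.114 minx z>.09 0.784
scene -0.3 minx 0.754 zmax 0.113 minx z>.09 0.848
scene -0.25 minx 0.718 zmax 0.076 minx z>.09 
scene -0.2 minx 0.716 zmax 0.188 minx z>.09 0.765
scene -0.15 minx 0.738 zmax 0.188 minx z>.09 0.738
scene -0.1 minx 0.64 zmax 0.188 minx z>.09 0.733
scene -0.05 minx 0.64 zmax 0.189 minx z>.09 0.731
scene -0.0 minx 0.737 zmax 0.189 minx z>.09 0.737
scene 0.05 minx 0.883 zmax 0.188 minx z>.09 0.883
scene 0.15 minx 0.83 zmax 0.143 minx z>.09 0.83
scene 0.2 minx 0.807 zmax 0.147 minx z>.09 0.807
scene 0.25 minx 0.801 zmax 0.156 minx z>.09 0.801
side -0.45 minx 0.74 zmax 0.115 minx z>.09 0.829
side -0.4 minx 0.747 zmax 0.114 minx z>.09 0.779
side -0.35 minx 0.753 zmax 0.111 minx z>.09 0.788
side -0.3 minx 0.76 zmax 0.072 minx z>.09 
side -0.25 minx 0.727 zmax 0.074 minx z>.09 
side -0.2 minx 0.724 zmax 0.188 minx z>.09 0.772
side -0.15 minx 0.744 zmax 0.189 minx z>.09 0.744
side -0.1 minx 0.734 zmax 0.187 minx z>.09 0.738
side -0.05 minx 0.641 zmax 0.188 minx z>.09 0.735
side -0.0 minx 0.641 zmax 0.188 minx z>.09 0.743
side 0.05 minx 0.803 zmax 0.188 minx z>.09 0.803
side 0.2 minx 0.816 zmax 0.146 minx z>.09 0.816
side 0.25 minx 0.806 zmax 0.156 minx z>.09 0.806
```

Call:
{"name": "carry_out", "arguments": {"moves": [{"x":-15,"y":-5,"z":0,"rx":0,"ry":-0.06,"rz":0},{"x":-45,"y":-12,"z":0,"rx":0,"ry":-0.18,"rz":0},{"x":-80,"y":-20,"z":0,"rx":0,"ry":-0.32,"rz":0},{"x":-115,"y":-28,"z":0,"rx":0,"ry":-0.46,"rz":0},{"x":-150,"y":-34,"z":0,"rx":0,"ry":-0.6,"rz":0},{"x":-185,"y":-38,"z":0,"rx":0,"ry":-0.73,"rz":0},{"x":-208,"y":-40,"z":0,"rx":0,"ry":-0.81,"rz":0},{"x":-220,"y":-40,"z":0,"rx":0,"ry":-0.85,"rz":0}]}}

```text
t: 7.7
eef_pos: [0.6006, -0.1475, 0.2309]
tool_rot: [-1.572, 0.002, -0.957]
force: [0.7, -0.7, -3.0]
width: 0.0121
```

```bash
python3 plan.py upd -220 -40 0 0 -.85 0; python3 plan.py to 675 70.5 232 -0.1126 0
```

```text
cmd [ 600.8 -148.8  232.5] [-1.5708  0.     -0.96  ]
t 7.7 meas [ 600.6 -147.5  230.9] [-1.5716  0.0016 -0.9573] off [-0.2  1.2 -1.6] rotoff [0.0008 0.0015 0.0027] F [ 0.7 -0.7 -3. ] w 0.0121
shift [-137.     0.5  186.6] turn [-0.    -0.847 -0.   ] rows 3.7 4.5
cmd [ 600.8 -148.8  232.5] [-1.5708  0.     -0.96  ]
t 7.7 meas [ 600.6 -147.5  230.9] [-1.5716  0.0016 -0.9573] off [-0.2  1.2 -1.6] rotoff [0.0008 0.0015 0.0027] F [ 0.7 -0.7 -3. ] w 0.0121
COMP shift [-135.9   -1.1  186. ] turn [ 0.    -0.845 -0.002]
```

Call:
{"name": "carry_out", "arguments": {"moves": [{"x":-10,"y":0,"z":13,"rx":0,"ry":-0.06,"rz":0},{"x":-28,"y":0,"z":38,"rx":0,"ry":-0.18,"rz":0},{"x":-50,"y":0,"z":68,"rx":0,"ry":-0.32,"rz":0},{"x":-73,"y":0,"z":99,"rx":0,"ry":-0.46,"rz":0},{"x":-96,"y":0,"z":130,"rx":0,"ry":-0.6,"rz":0},{"x":-117,"y":0,"z":160,"rx":0,"ry":-0.73,"rz":0},{"x":-131,"y":0,"z":179,"rx":0,"ry":-0.81,"rz":0},{"x":-137,"y":0,"z":186.5,"rx":0,"ry":-0.847,"rz":0}]}}

```text
t: 8.7
eef_pos: [0.675, 0.0715, 0.2312]
tool_rot: [-1.571, 0.001, -0.11]
force: [-1.1, -0.1, -4.4]
width: 0.0121
```

```bash
python3 plan.py upd -137 0 186.5 0 -.847 0; python3 look.py 4 wrist,scene,side; python3 inhand.py 4 -1;python3 c.py 4 "(.49,-.08)" "(.7,.14)" 0.016
```

```text
cmd [675.   70.4 232.5] [-1.5708 -0.     -0.113 ]
t 8.7 meas [675.   71.5 231.2] [-1.5707e+00  1.2000e-03 -1.0990e-01] off [-0.   1.  -1.3] rotoff [0.0002 0.0012 0.0031] F [-1.1 -0.1 -4.4] w 0.0121
8.7 [675.   71.5 231.2] [-1.5707e+00  1.2000e-03 -1.0990e-01] [-1.1 -0.1 -4.4] 0.0121
12554 origin rel TCP in elem axes mm [ 38.   41.2 -85.6] rotvec(elem axes) deg [-22.51  65.28  37.27] med 8.033854417412709
fin [ 90.   17.3 -23.6]
tongue [  89.2   22.5 -151.1]
groove [ -4.9  68.5 -48.7]
6770
[603.1  28.3  -6.3] 0.6054011140303461
[ 6.034e+02  2.830e+01 -6.300e+00 -5.000e-01] 0.4983768624612431
```

View pics/wrist_4.png

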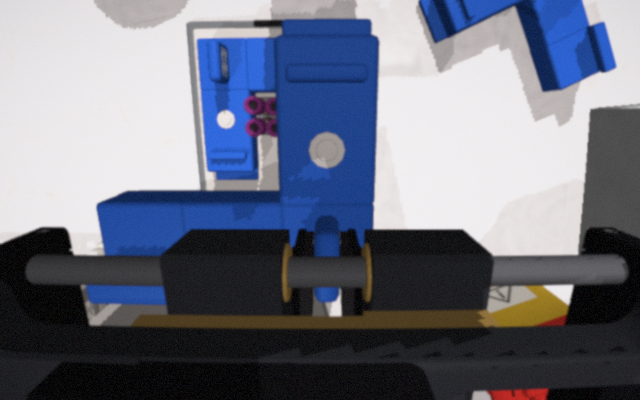

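View pics/side_4.png

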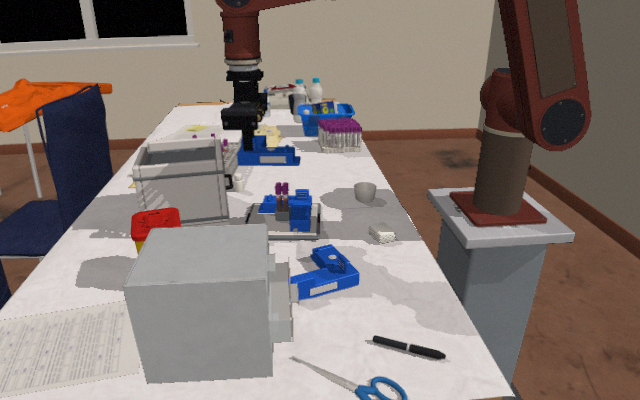

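```bash
python3 plan.py to 672.3 70.8 130 -0.1117 -0.105
```

```text
shift [-2.700e+00  1.025e+02  1.000e-01] turn [ 0.    -0.001 -0.105] rows 1.6 0.6
cmd [675.   70.4 232.5] [-1.5708 -0.     -0.113 ]
t 8.85 meas [674.7  69.9 231.6] [-1.5713e+00  8.0000e-04 -1.1350e-01] off [-0.2 -0.6 -0.9] rotoff [-0.0004  0.0009 -0.0005] F [-0.4 -0.1 -4.2] w 0.0118
COMP shift [ -2.5 101.6   0.7] turn [ 0.001 -0.002 -0.106]
```

Call:
{"name": "carry_out", "arguments": {"moves": [{"x":-1,"y":8,"z":0.3,"rx":0,"ry":-0.002,"rz":-0.04},{"x":-2.5,"y":30,"z":0.3,"rx":0,"ry":-0.002,"rz":-0.08},{"x":-2.5,"y":60,"z":0.3,"rx":0,"ry":-0.002,"rz":-0.105},{"x":-2.5,"y":85,"z":0.3,"rx":0,"ry":-0.002,"rz":-0.105},{"x":-2.5,"y":98,"z":0.3,"rx":0,"ry":-0.002,"rz":-0.105},{"x":-2.5,"y":102,"z":0.3,"rx":0,"ry":-0.002,"rz":-0.105},{"x":-2.5,"y":102,"z":0.3,"rx":0,"ry":-0.002,"rz":-0.105},{"x":-2.5,"y":102,"z":0.3,"rx":0,"ry":-0.002,"rz":-0.105}]}}

```text
t: 9.85
eef_pos: [0.6734, 0.0707, 0.1315]
tool_rot: [-1.571, -0.107, -0.111]
force: [0.0, -0.4, -3.7]
width: 0.0116
```

```bash
python3 plan.py upd -2.5 102 .3 0 -.002 -.105;  python3 look.py 5 wrist,scene,side;python3 plan.py to 672.3 70.8 104 -0.1117 -0.105
python3 - <<'E'
import cv2
for n,b in [('scene',(250,110,400,230)),('side',(200,130,350,250))]:
    p=cv2.imread(f'pics/{n}_5.png')[b[1]:b[3],b[0]:b[2]]; cv2.imwrite(f'pics/{n}_5c.png',cv2.resize(p,None,fx=5,fy=5,interpolation=cv2.INTER_CUBIC))
E
```

```text
cmd [672.5  71.  130.5] [-1.5709 -0.105  -0.111 ]
t 9.85 meas [673.4  70.7 131.5] [-1.5708 -0.1072 -0.1109] off [ 0.9 -0.3  1. ] rotoff [-0.0001 -0.0022  0.0001] F [ 0.  -0.4 -3.7] w 0.0116
9.85 [673.4  70.7 131.5] [-1.5708 -0.1072 -0.1109] [ 0.  -0.4 -3.7] 0.0116
shift [-3.  26.3 -0.2] turn [0.    0.001 0.   ] rows 0.4 0.0
cmd [672.5  71.  130.5] [-1.5709 -0.105  -0.111 ]
t 10.0 meas [673.   70.9 131. ] [-1.5708 -0.1064 -0.1107] off [ 0.5 -0.1  0.5] rotoff [-0.     -0.0014  0.0003] F [ 0.6  0.3 -3.6] w 0.0116
COMP shift [-3.6 26.8 -0.2] turn [-0.     0.001  0.001]
```

View pics/wrist_5.png

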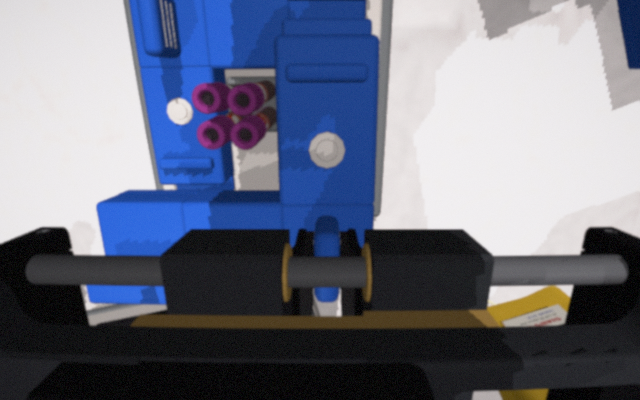

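View pics/side_5c.png

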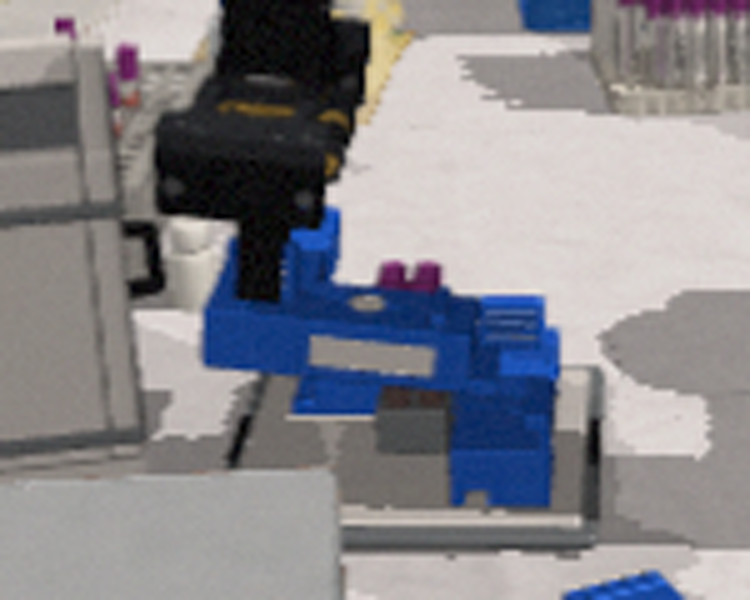

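View pics/scene_5c.png

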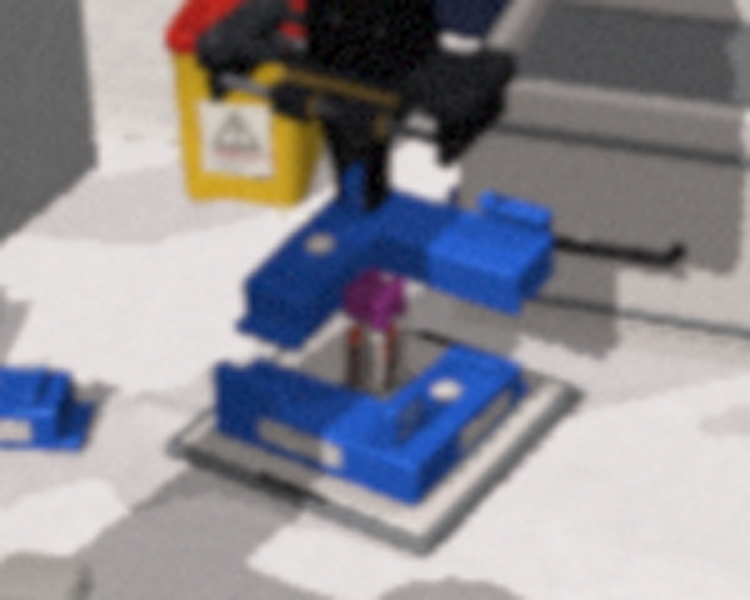

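```bash
sed -i 's/X\[:,2\]<.11/X[:,2]<float(sys.argv[5])/' c.py; python3 c.py 5 "(.49,-.08)" "(.7,.14)" 0.016 0.07;python3 inhand.py 5 -1
```

```text
15543
[603.6  28.7  -6.6] 0.5724330464527555
[ 6.038e+02  2.870e+01 -6.500e+00 -5.000e-01] 0.4852308164239594
15302 origin rel TCP in elem axes mm [ 59.2  70.7 -56.9] rotvec(elem axes) deg [-5.07 18.89 40.69] med 6.448238075631384
fin [68.6 10.4  1.3]
tongue [140.7  76.  -81. ]
groove [ -0.4  84.8 -42.9]
```

```bash
python3 plan.py to 672.3 71.2 104 -0.1125 -0.105
```

```text
shift [-3.  26.3  0.2] turn [-0.     0.001  0.   ] rows 0.4 0.0
cmd [672.5  71.  130.5] [-1.5709 -0.105  -0.111 ]
t 10.0 meas [673.   70.9 131. ] [-1.5708 -0.1064 -0.1107] off [ 0.5 -0.1  0.5] rotoff [-0.     -0.0014  0.0003] F [ 0.6  0.3 -3.6] w 0.0116
COMP shift [-3.6 26.8  0.2] turn [-0.     0.002  0.001]
```

Call:
{"name": "carry_out", "arguments": {"moves": [{"x":-1,"y":8,"z":0.2,"rx":0,"ry":0.001,"rz":0},{"x":-2,"y":16,"z":0.2,"rx":0,"ry":0.001,"rz":0},{"x":-3,"y":22,"z":0.2,"rx":0,"ry":0.001,"rz":0},{"x":-3,"y":25,"z":0.2,"rx":0,"ry":0.001,"rz":0},{"x":-3,"y":26,"z":0.2,"rx":0,"ry":0.001,"rz":0},{"x":-3,"y":26,"z":0.2,"rx":0,"ry":0.001,"rz":0},{"x":-3,"y":26,"z":0.2,"rx":0,"ry":0.001,"rz":0},{"x":-3,"y":26,"z":0.2,"rx":0,"ry":0.001,"rz":0}]}}

```text
t: 11.0
eef_pos: [0.6724, 0.0711, 0.1042]
tool_rot: [-1.571, -0.105, -0.112]
force: [0.3, -1.2, -3.4]
width: 0.0118
```

```bash
python3 plan.py upd -3 26 .2 0 .001 0
```

```text
cmd [672.3  71.2 104.3] [-1.5708 -0.105  -0.112 ]
t 11.0 meas [672.4  71.1 104.2] [-1.5707 -0.1054 -0.1118] off [ 0.1 -0.2 -0.2] rotoff [-0.     -0.0004  0.0002] F [ 0.3 -1.2 -3.4] w 0.0118
```

Call:
{"name": "carry_out", "arguments": {"moves": [{"x":0,"y":0.5,"z":0,"rx":0,"ry":0,"rz":0},{"x":0,"y":1,"z":0,"rx":0,"ry":0,"rz":0},{"x":0,"y":1.5,"z":0,"rx":0,"ry":0,"rz":0},{"x":0,"y":2,"z":0,"rx":0,"ry":0,"rz":0},{"x":0,"y":2.4,"z":0,"rx":0,"ry":0,"rz":0},{"x":0,"y":2.4,"z":0,"rx":0,"ry":0,"rz":0},{"x":0,"y":2.4,"z":0,"rx":0,"ry":0,"rz":0},{"x":0,"y":2.4,"z":0,"rx":0,"ry":0,"rz":0}]}}

```text
t: 12.0
eef_pos: [0.6727, 0.071, 0.1017]
tool_rot: [-1.571, -0.105, -0.112]
force: [-0.0, 1.0, -0.1]
width: 0.0117
```

```bash
python3 plan.py upd 0 2.4 0 0 0 0
```

```text
cmd [672.5  71.2 101.9] [-1.5708 -0.105  -0.112 ]
t 12.0 meas [672.7  71.  101.7] [-1.5708 -0.1054 -0.1118] off [ 0.1 -0.2 -0.2] rotoff [-0.     -0.0004  0.0002] F [-0.   1.  -0.1] w 0.0117
```

```bash
python3 plan.py to 656.5 73 102.5 -0.112 -0.105
```

```text
shift [-16.   -2.2  -0. ] turn [-0.  0.  0.] rows 0.3 0.0
cmd [672.5  71.2 101.9] [-1.5708 -0.105  -0.112 ]
t 12.0 meas [672.7  71.  101.7] [-1.5708 -0.1054 -0.1118] off [ 0.1 -0.2 -0.2] rotoff [-0.     -0.0004  0.0002] F [-0.   1.  -0.1] w 0.0117
COMP shift [-16.1  -2.5   0.2] turn [-0.  0.  0.]
```

Call:
{"name": "carry_out", "arguments": {"moves": [{"x":-1,"y":-0.7,"z":0,"rx":0,"ry":0,"rz":0},{"x":-4,"y":-1,"z":0,"rx":0,"ry":0,"rz":0},{"x":-7,"y":-1.3,"z":0,"rx":0,"ry":0,"rz":0},{"x":-10,"y":-1.6,"z":0,"rx":0,"ry":0,"rz":0},{"x":-13,"y":-1.9,"z":0,"rx":0,"ry":0,"rz":0},{"x":-15,"y":-2.1,"z":0,"rx":0,"ry":0,"rz":0},{"x":-16,"y":-2.2,"z":0,"rx":0,"ry":0,"rz":0},{"x":-16,"y":-2.2,"z":0,"rx":0,"ry":0,"rz":0}]}}

```text
t: 13.0
eef_pos: [0.6563, 0.0729, 0.102]
tool_rot: [-1.571, -0.105, -0.112]
force: [0.5, 1.0, -2.0]
width: 0.0116
```

```bash
python3 plan.py upd -16 -2.2 0 0 0 0
```

```text
cmd [656.5  73.  102.5] [-1.5708 -0.105  -0.112 ]
t 13.0 meas [656.3  72.9 102. ] [-1.5708 -0.1047 -0.1118] off [-0.2 -0.1 -0.5] rotoff [0.     0.0003 0.0002] F [ 0.5  1.  -2. ] w 0.0116
```

Call:
{"name": "carry_out", "arguments": {"moves": [{"x":-0.5,"y":-0.05,"z":0,"rx":0,"ry":0,"rz":0},{"x":-1,"y":-0.1,"z":0,"rx":0,"ry":0,"rz":0},{"x":-1.5,"y":-0.15,"z":0,"rx":0,"ry":0,"rz":0},{"x":-2,"y":-0.2,"z":0,"rx":0,"ry":0,"rz":0},{"x":-2.5,"y":-0.25,"z":0,"rx":0,"ry":0,"rz":0},{"x":-3,"y":-0.3,"z":0,"rx":0,"ry":0,"rz":0},{"x":-3,"y":-0.3,"z":0,"rx":0,"ry":0,"rz":0},{"x":-3,"y":-0.3,"z":0,"rx":0,"ry":0,"rz":0}]}}

```text
t: 14.0
eef_pos: [0.654, 0.0731, 0.1024]
tool_rot: [-1.571, -0.106, -0.112]
force: [4.0, -0.6, -2.4]
width: 0.0119
```

```bash
python3 plan.py upd -3 -.3 0 0 0 0
```

```text
cmd [653.5  73.3 102.4] [-1.5708 -0.105  -0.112 ]
t 14.0 meas [654.   73.1 102.4] [-1.5707 -0.1064 -0.1118] off [ 0.5 -0.2 -0. ] rotoff [-0.0001 -0.0014  0.0002] F [ 4.  -0.6 -2.4] w 0.0119
```

Call:
{"name": "carry_out", "arguments": {"moves": [{"x":0.9,"y":2.06,"z":0,"rx":0,"ry":0,"rz":0.017},{"x":1.6,"y":4.22,"z":0,"rx":0,"ry":0,"rz":0.035},{"x":2.22,"y":6.28,"z":0,"rx":0,"ry":0,"rz":0.052},{"x":2.85,"y":8.48,"z":0,"rx":0,"ry":0,"rz":0.07},{"x":3.17,"y":9.7,"z":0,"rx":0,"ry":0,"rz":0.08},{"x":3.5,"y":10.9,"z":0,"rx":0,"ry":0,"rz":0.09},{"x":3.5,"y":10.9,"z":0,"rx":0,"ry":0,"rz":0.09},{"x":3.5,"y":10.9,"z":0,"rx":0,"ry":0,"rz":0.09}]}}

```text
t: 15.0
eef_pos: [0.6579, 0.0726, 0.0915]
tool_rot: [-1.571, -0.015, -0.112]
force: [3.0, -0.2, -1.3]
width: 0.0119
```

```bash
python3 plan.py upd 3.5 10.9 0 0 0 .09; python3 plan.py to 658.8 72.7 89.8 -0.112 0
```

```text
cmd [658.1  72.8  92. ] [-1.5708 -0.015  -0.112 ]
t 15.0 meas [657.9  72.6  91.5] [-1.5709 -0.0148 -0.1117] off [-0.2 -0.2 -0.5] rotoff [-0.0001  0.0002  0.0003] F [ 3.  -0.2 -1.3] w 0.0119
shift [ 0.7  2.2 -0.1] turn [-0.     0.     0.015] rows 0.0 0.1
cmd [658.1  72.8  92. ] [-1.5708 -0.015  -0.112 ]
t 15.0 meas [657.9  72.6  91.5] [-1.5709 -0.0148 -0.1117] off [-0.2 -0.2 -0.5] rotoff [-0.0001  0.0002  0.0003] F [ 3.  -0.2 -1.3] w 0.0119
COMP shift [0.8 1.7 0.1] turn [0.    0.    0.015]
```

Call:
{"name": "carry_out", "arguments": {"moves": [{"x":0.2,"y":0.7,"z":0,"rx":0,"ry":0,"rz":0.005},{"x":0.4,"y":1.4,"z":0,"rx":0,"ry":0,"rz":0.01},{"x":0.6,"y":2,"z":0,"rx":0,"ry":0,"rz":0.015},{"x":0.6,"y":2.2,"z":0,"rx":0,"ry":0,"rz":0.015},{"x":0.6,"y":2.2,"z":0,"rx":0,"ry":0,"rz":0.015},{"x":0.6,"y":2.2,"z":0,"rx":0,"ry":0,"rz":0.015},{"x":0.6,"y":2.2,"z":0,"rx":0,"ry":0,"rz":0.015},{"x":0.6,"y":2.2,"z":0,"rx":0,"ry":0,"rz":0.015}]}}

```text
t: 16.0
eef_pos: [0.6586, 0.0728, 0.0898]
tool_rot: [-1.571, -0.0, -0.112]
force: [-0.8, 1.3, 6.1]
width: 0.0118
```

```bash
python3 plan.py upd .6 2.2 0 0 0 .015
```

```text
cmd [658.7  72.8  89.8] [-1.5708 -0.     -0.112 ]
t 16.0 meas [658.6  72.8  89.8] [-1.5706 -0.     -0.1116] off [-0.1  0.1 -0. ] rotoff [ 0.0002 -0.      0.0004] F [-0.8  1.3  6.1] w 0.0118
```

Call:
{"name": "carry_out", "arguments": {"moves": [{"x":0,"y":-0.3,"z":0,"rx":0,"ry":0,"rz":0},{"x":0,"y":-0.3,"z":0,"rx":0,"ry":0,"rz":0},{"x":0,"y":-0.3,"z":0,"rx":0,"ry":0,"rz":0},{"x":0,"y":-0.3,"z":0,"rx":0,"ry":0,"rz":0},{"x":0,"y":-0.3,"z":0,"rx":0,"ry":0,"rz":0},{"x":0,"y":-5,"z":0,"rx":0,"ry":0,"rz":0},{"x":0,"y":-20,"z":0,"rx":0,"ry":0,"rz":0},{"x":0,"y":-45,"z":0,"rx":0,"ry":0,"rz":0}], "gripper": 0.5}}

```text
t: 17.0
eef_pos: [0.6582, 0.0726, 0.1348]
tool_rot: [-1.571, 0.001, -0.112]
force: [0.0, -0.1, -0.9]
width: 0.0435
```

```bash
python3 plan.py upd 0 -45 0 0 0 0; python3 plan.py to 655 72 230 -0.3 0
```

```text
cmd [658.7  72.8 134.8] [-1.5708 -0.     -0.112 ]
t 17.0 meas [658.2  72.6 134.8] [-1.571e+00  1.300e-03 -1.118e-01] off [-0.5 -0.2  0.1] rotoff [-0.      0.0013  0.0002] F [ 0.  -0.1 -0.9] w 0.0435
shift [ -3.6 -95.2  -1.2] turn [-0.     0.188  0.   ] rows 1.5 1.0
cmd [658.7  72.8 134.8] [-1.5708 -0.     -0.112 ]
t 17.0 meas [658.2  72.6 134.8] [-1.571e+00  1.300e-03 -1.118e-01] off [-0.5 -0.2  0.1] rotoff [-0.      0.0013  0.0002] F [ 0.  -0.1 -0.9] w 0.0435
COMP shift [ -3.1 -95.2  -0.9] turn [ 0.     0.188 -0.001]
```

Call:
{"name": "carry_out", "arguments": {"moves": [{"x":0,"y":-40,"z":0,"rx":0,"ry":0,"rz":0},{"x":0,"y":-80,"z":0,"rx":0,"ry":0,"rz":0},{"x":-20,"y":-110,"z":0,"rx":0,"ry":0,"rz":0},{"x":-40,"y":-125,"z":0,"rx":0,"ry":0,"rz":0},{"x":-45,"y":-130,"z":0,"rx":0,"ry":0,"rz":0},{"x":-45,"y":-130,"z":0,"rx":0,"ry":0,"rz":0},{"x":-45,"y":-130,"z":0,"rx":0,"ry":0,"rz":0},{"x":-45,"y":-130,"z":0,"rx":0,"ry":0,"rz":0}]}}

```text
t: 18.0
eef_pos: [0.6139, 0.0775, 0.2631]
tool_rot: [-1.571, 0.002, -0.112]
force: [0.6, -0.1, 0.9]
width: 0.0433
```

```bash
python3 plan.py upd -45 -130 0 0 0 0; python3 look.py 6 wrist,side,scene
cat > pile.py <<'E'
from fit import *
import sys
tag=sys.argv[1]
for n in ['wrist','scene','side']:
    try: f=np.load(f'{n}_{tag}.npz')
    except FileNotFoundError: continue
    c=cam(n,dict(eef_pos=f['e'],tool_rot=f['r']))
    X,_=cloud(c,f['d'],cv2.erode(blue(f['p']).astype(np.uint8),np.ones((2,2)))>0)
    m=np.all((X[:,:2]>(.49,-.09))&(X[:,:2]<(.72,.16)),axis=1); X=X[m]
    v0=[.604,.028,.048,0,0,np.radians(173.6)] if sys.argv[2]=='1' else [.604,.028,.080,0,0,np.radians(-6.4)]
    zl=v0[2]-.002
    Y=X[(X[:,2]>zl)&(X[:,2]<zl+.07)][::2]
    def g(v): return dist((Y-v[:3])@(Rn.from_euler('z',v[5])*Rn.from_rotvec([v[3],v[4],0])).as_matrix())
    r=least_squares(g,v0,loss='soft_l1',f_scale=.002,x_scale=[.01]*3+[.1]*3)
    print(n,len(Y),(r.x[:3]*1000).round(1),np.degrees(r.x[3:]).round(2),np.median(abs(r.fun))*1000)
E
python3 pile.py 6 1
```

```text
cmd [614.   77.8 264.8] [-1.5708 -0.     -0.112 ]
t 18.0 meas [613.9  77.5 263.1] [-1.571   0.0018 -0.1119] off [-0.1 -0.3 -1.6] rotoff [-0.      0.0018  0.0001] F [ 0.6 -0.1  0.9] w 0.0433
18.0 [613.9  77.5 263.1] [-1.571   0.0018 -0.1119] [ 0.6 -0.1  0.9] 0.0433
wrist 7126 [593.6   3.4  48.3] [  0.66  -0.74 196.42] 2.5090133093508054
scene 583 [584.7  -5.9  48.6] [  0.89  -1.22 200.37] 4.735673029816315
side 631 [597.9  28.6  48.8] [ 1.2000e-01 -1.3000e-01  1.7517e+02] 1.349707132287558
```

View pics/wrist_6.png

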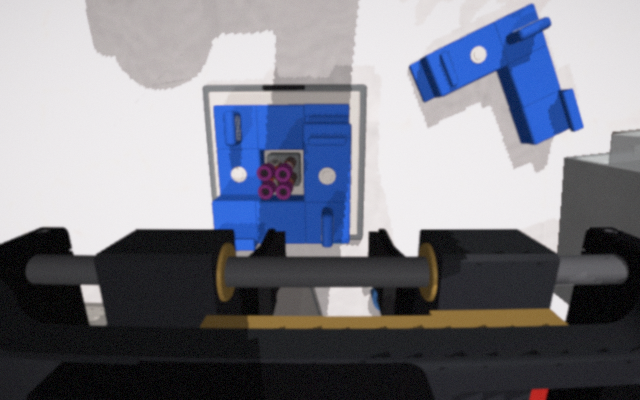

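```bash
python3 - <<'E'
import cv2
for n,b in [('scene',(250,110,400,230)),('side',(200,150,350,270))]:
    p=cv2.imread(f'pics/{n}_6.png')[b[1]:b[3],b[0]:b[2]]; cv2.imwrite(f'pics/{n}_6c.png',cv2.resize(p,None,fx=5,fy=5,interpolation=cv2.INTER_CUBIC))
E
```

```text
(no output)
```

View pics/side_6c.png

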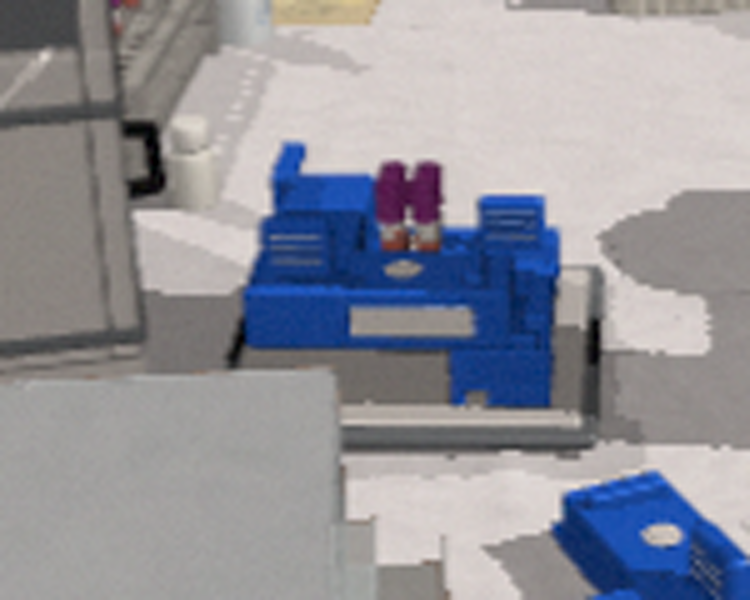

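```bash
cat > pile2.py <<'E'
from fit import *
import sys
tag=sys.argv[1]; cams=sys.argv[2].split(',')
b=np.array([.6038,.0286,.016,0,0,np.radians(-6.4)])
def local(Y,v): return (Y-v[:3])@(Rn.from_euler('z',v[5])*Rn.from_rotvec([v[3],v[4],0])).as_matrix()
for n in cams:
    f=np.load(f'{n}_{tag}.npz'); c=cam(n,dict(eef_pos=f['e'],tool_rot=f['r']))
    X,_=cloud(c,f['d'],cv2.erode(blue(f['p']).astype(np.uint8),np.ones((2,2)))>0)
    Y=X[np.all((X[:,:2]>(.49,-.09))&(X[:,:2]<(.72,.16)),axis=1)&(X[:,2]<.16)&(X[:,2]>0)][::2]
    n_el=int(sys.argv[3])
    v0=np.r_[b[:3],b[5]]; st=[v0]+[np.array([.604,.0286,.048,0,0,b[5]+np.pi])]+([np.array([.604,.0286,.08,0,0,b[5]])] if n_el>2 else [])
    def g(q):
        D=[dist(local(Y,np.r_[q[:3],0,0,q[3]]))]
        for i in range(n_el-1): D.append(dist(local(Y,q[4+6*i:10+6*i])))
        return np.min(D,axis=0)
    r=least_squares(g,np.concatenate(st),loss='soft_l1',f_scale=.002,x_scale=np.r_[.01,.01,.01,.1,np.tile([.01]*3+[.1]*3,n_el-1)])
    print(n,len(Y),'med',np.median(abs(r.fun))*1000); print(' base',(r.x[:3]*1000).round(1),np.degrees(r.x[3]).round(2))
    cb=r.x[:3]; ex=np.array([np.cos(r.x[3]),np.sin(r.x[3])])
    for i in range(n_el-1):
        q=r.x[4+6*i:10+6*i]; dd=q[:2]-cb[:2]; print(' el',i+1,(q[:3]*1000).round(1),np.degrees(q[3:]).round(2),'rel base x,y',(np.array([dd@ex,-dd[0]*ex[1]+dd[1]*ex[0]])*1000).round(1))
E
python3 pile2.py 6 wrist,side,scene 2; python3 c.py 6 "(.42,.17)" "(.63,.39)" 0 .11; python3 -c "
from h import *
s=telemetry.sense();print(s['t'],s['eef_pos'])"
```

```text
wrist 7215 med 0.48473711267198877
 base [603.3  28.4  15.5] -6.45
 el 1 [604.5  29.7  47.6] [-1.0000e-02  1.0000e-02  1.7345e+02] rel base x,y [1.1 1.3]
side 715 med 0.8301161182026617
 base [605.6  28.3  16.6] -6.55
 el 1 [606.   29.   48.8] [1.5000e-01 6.0000e-02 1.7371e+02] rel base x,y [0.3 0.8]
scene 677 med 0.8775165691456075
 base [603.3  26.1  16.1] -6.45
 el 1 [603.3  26.9  48.2] [ 4.0000e-02 -1.0000e-02  1.7342e+02] rel base x,y [-0.1  0.8]
9504
[545.7 278.4 -70.2] 0.5038501452072665
[ 5.460e+02  2.785e+02  2.898e+02 -2.000e-01] 0.4908331178406014
18.15 [0.61397876 0.07753618 0.26357462]
```

```bash
python3 plan.py to 481.8 308.5 130 -1.225 0
```

```text
shift [-157.2  134.8  214.5] turn [-0.     1.113 -0.   ] rows 4.8 6.0
cmd [614.   77.8 264.8] [-1.5708 -0.     -0.112 ]
t 18.15 meas [614.   77.5 263.6] [-1.5709e+00  1.1000e-03 -1.1190e-01] off [-0.  -0.3 -1.2] rotoff [0.     0.0011 0.0001] F [ 0.7  0.1 -0.1] w 0.0434
COMP shift [-157.2  133.6  214.7] turn [ 1.000e-03  1.113e+00 -1.000e-03]
```

Call:
{"name": "carry_out", "arguments": {"moves": [{"x":-26,"y":0,"z":35,"rx":0,"ry":0.17,"rz":0},{"x":-52,"y":0,"z":71,"rx":0,"ry":0.34,"rz":0},{"x":-80,"y":10,"z":107,"rx":0,"ry":0.51,"rz":0},{"x":-106,"y":40,"z":143,"rx":0,"ry":0.68,"rz":0},{"x":-132,"y":80,"z":180,"rx":0,"ry":0.85,"rz":0},{"x":-150,"y":115,"z":205,"rx":0,"ry":1.02,"rz":0},{"x":-157,"y":134,"z":214.5,"rx":0,"ry":1.113,"rz":0},{"x":-157,"y":134,"z":214.5,"rx":0,"ry":1.113,"rz":0}]}}

```text
t: 19.15
eef_pos: [0.48, 0.3084, 0.1282]
tool_rot: [-1.575, -0.0, -1.222]
force: [0.4, 0.3, 1.4]
width: 0.0434
```

```bash
python3 plan.py upd -157 134 214.5 0 1.113 0; python3 look.py 7 wrist; python3 c.py 7 "(.42,.17)" "(.63,.39)" 0 .11;python3 plan.py to 481.8 308.5 42.3 -1.225 0
```

```text
cmd [482.  308.5 130.8] [-1.5708  0.     -1.225 ]
t 19.15 meas [480.  308.4 128.2] [-1.5751e+00 -4.0000e-04 -1.2221e+00] off [-1.9 -0.1 -2.5] rotoff [-0.0018  0.0039  0.0029] F [0.4 0.3 1.4] w 0.0434
19.15 [480.  308.4 128.2] [-1.5751e+00 -4.0000e-04 -1.2221e+00] [0.4 0.3 1.4] 0.0434
13070
[545.6 277.9 290.1] 0.49664323069082555
[ 5.459e+02  2.782e+02 -6.990e+01 -4.000e-01] 0.44183187339079044
shift [-0.1 88.5 -0.1] turn [-0.  0. -0.] rows 1.4 0.0
cmd [482.  308.5 130.8] [-1.5708  0.     -1.225 ]
t 19.2 meas [481.5 308.2 129.8] [-1.5722e+00 -4.0000e-04 -1.2219e+00] off [-0.5 -0.3 -0.9] rotoff [-0.0008  0.0012  0.0031] F [ 0.9 -0.7  0.1] w 0.0434
COMP shift [-0.2 87.5  0.4] turn [0.001 0.003 0.   ]
```

View pics/wrist_7.png

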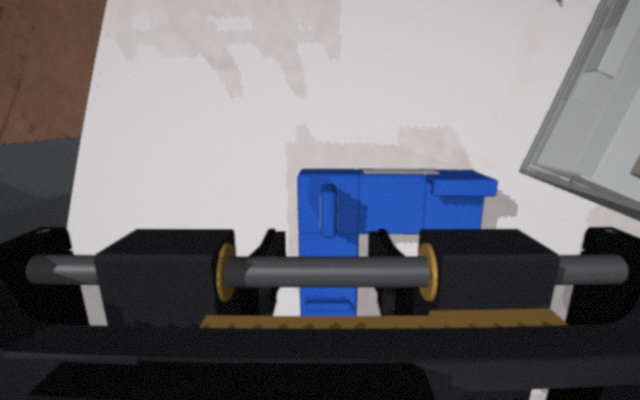

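Call:
{"name": "carry_out", "arguments": {"moves": [{"x":0.3,"y":30,"z":-0.4,"rx":0,"ry":-0.003,"rz":0},{"x":0.3,"y":60,"z":-0.4,"rx":0,"ry":-0.003,"rz":0},{"x":0.3,"y":78,"z":-0.4,"rx":0,"ry":-0.003,"rz":0},{"x":0.3,"y":85,"z":-0.4,"rx":0,"ry":-0.003,"rz":0},{"x":0.3,"y":88,"z":-0.4,"rx":0,"ry":-0.003,"rz":0},{"x":0.3,"y":88.3,"z":-0.4,"rx":0,"ry":-0.003,"rz":0},{"x":0.3,"y":88.3,"z":-0.4,"rx":0,"ry":-0.003,"rz":0},{"x":0.3,"y":88.3,"z":-0.4,"rx":0,"ry":-0.003,"rz":0}]}}

```text
t: 20.2
eef_pos: [0.4819, 0.3081, 0.0426]
tool_rot: [-1.57, 0.0, -1.222]
force: [0.0, 0.1, -0.2]
width: 0.0434
```

```bash
python3 plan.py upd .3 88.3 -.4 0 -.003 0
```

```text
cmd [481.7 308.1  42.5] [-1.5708  0.     -1.222 ]
t 20.2 meas [481.9 308.1  42.6] [-1.5698e+00  1.0000e-04 -1.2216e+00] off [0.3 0.  0.1] rotoff [ 0.0004 -0.0009  0.0004] F [ 0.   0.1 -0.2] w 0.0434
```

Call:
{"name": "carry_out", "arguments": {"moves": [{"x":0,"y":0,"z":0,"rx":0,"ry":0,"rz":0},{"x":0,"y":0,"z":0,"rx":0,"ry":0,"rz":0},{"x":0,"y":0,"z":0,"rx":0,"ry":0,"rz":0},{"x":0,"y":0,"z":0,"rx":0,"ry":0,"rz":0},{"x":0,"y":0,"z":0,"rx":0,"ry":0,"rz":0},{"x":0,"y":0,"z":0,"rx":0,"ry":0,"rz":0},{"x":0,"y":0,"z":0,"rx":0,"ry":0,"rz":0},{"x":0,"y":0,"z":0,"rx":0,"ry":0,"rz":0}], "gripper": 1}}

```text
t: 21.2
eef_pos: [0.4815, 0.3078, 0.042]
tool_rot: [-1.571, 0.0, -1.222]
force: [-0.4, -0.7, 0.3]
width: 0.0118
```

```bash
python3 plan.py upd 0 0 0 0 0 0; python3 look.py 8 wrist; python3 inhand.py 8 1
```

```text
cmd [481.7 308.1  42.5] [-1.5708  0.     -1.222 ]
t 21.2 meas [481.5 307.8  42. ] [-1.571   0.     -1.2218] off [-0.2 -0.2 -0.5] rotoff [-0.0001  0.0002  0.0002] F [-0.4 -0.7  0.3] w 0.0118
21.2 [481.5 307.8  42. ] [-1.571   0.     -1.2218] [-0.4 -0.7  0.3] 0.0118
4140 origin rel TCP in elem axes mm [ 50.   50.9 -42.5] rotvec(elem axes) deg [ 0.12  0.13 -0.06] med 0.3611430259226195
fin [0.  0.9 3.5]
tongue [118.9   0.9 -42.8]
groove [ 12.  101.  -42.3]
```

View pics/wrist_8.png

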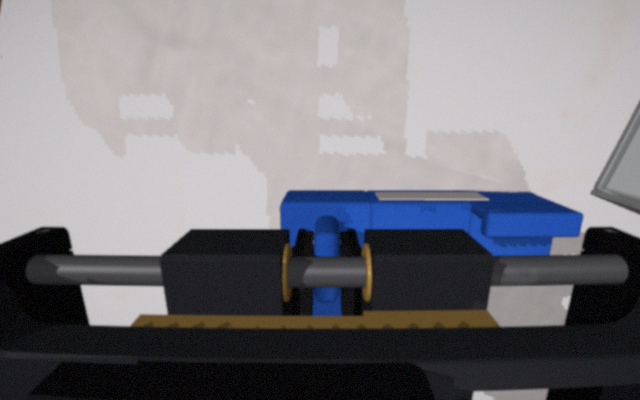

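Call:
{"name": "carry_out", "arguments": {"moves": [{"x":0,"y":-4,"z":0,"rx":0,"ry":0,"rz":0},{"x":0,"y":-18,"z":0,"rx":0,"ry":0,"rz":0},{"x":0,"y":-45,"z":0,"rx":0,"ry":0,"rz":0},{"x":0,"y":-85,"z":0,"rx":0,"ry":0,"rz":0},{"x":0,"y":-125,"z":0,"rx":0,"ry":0,"rz":0},{"x":0,"y":-160,"z":0,"rx":0,"ry":0,"rz":0},{"x":0,"y":-185,"z":0,"rx":0,"ry":0,"rz":0},{"x":0,"y":-200,"z":0,"rx":0,"ry":0,"rz":0}]}}

```text
t: 22.25
eef_pos: [0.482, 0.3081, 0.2444]
tool_rot: [-1.568, 0.0, -1.222]
force: [0.8, 0.2, -3.6]
width: 0.0119
```

```bash
python3 plan.py upd 0 -200 0 0 0 0; python3 plan.py to 500 150 240 -0.7 0
```

```text
cmd [481.7 308.1 242.5] [-1.5708  0.     -1.222 ]
t 22.25 meas [482.  308.1 244.4] [-1.5683e+00  2.0000e-04 -1.2217e+00] off [0.3 0.  1.9] rotoff [ 0.0011 -0.0023  0.0003] F [ 0.8  0.2 -3.6] w 0.0119
shift [154.8   2.5 -36.8] turn [-0.    -0.522 -0.   ] rows 2.5 2.8
cmd [481.7 308.1 242.5] [-1.5708  0.     -1.222 ]
t 22.25 meas [482.  308.1 244.4] [-1.5683e+00  2.0000e-04 -1.2217e+00] off [0.3 0.  1.9] rotoff [ 0.0011 -0.0023  0.0003] F [ 0.8  0.2 -3.6] w 0.0119
COMP shift [154.7   4.4 -37.1] turn [-0.003 -0.522  0.   ]
```

Call:
{"name": "carry_out", "arguments": {"moves": [{"x":10,"y":0,"z":-2,"rx":0,"ry":-0.03,"rz":0},{"x":30,"y":0,"z":-7,"rx":0,"ry":-0.1,"rz":0},{"x":55,"y":0,"z":-13,"rx":0,"ry":-0.19,"rz":0},{"x":80,"y":0,"z":-19,"rx":0,"ry":-0.28,"rz":0},{"x":105,"y":0,"z":-25,"rx":0,"ry":-0.36,"rz":0},{"x":130,"y":0,"z":-31,"rx":0,"ry":-0.44,"rz":0},{"x":147,"y":0,"z":-35,"rx":0,"ry":-0.5,"rz":0},{"x":155,"y":0,"z":-37,"rx":0,"ry":-0.52,"rz":0}]}}

```text
t: 23.25
eef_pos: [0.4995, 0.1486, 0.2416]
tool_rot: [-1.572, 0.001, -0.702]
force: [-0.1, 0.2, -3.7]
width: 0.0116
```

```bash
python3 plan.py upd 155 0 -37 0 -.52 0; python3 plan.py to 535.4 -13.6 230 -0.112 0.105
```

```text
cmd [499.9 149.8 242.5] [-1.5708  0.     -0.702 ]
t 23.25 meas [499.5 148.6 241.6] [-1.5718e+00  7.0000e-04 -7.0240e-01] off [-0.4 -1.1 -0.9] rotoff [-0.0003  0.0012 -0.0004] F [-0.1  0.2 -3.7] w 0.0116
shift [ 132.6   12.5 -101.8] turn [-0.031 -0.589  0.102] rows 2.7 3.2
cmd [499.9 149.8 242.5] [-1.5708  0.     -0.702 ]
t 23.25 meas [499.5 148.6 241.6] [-1.5718e+00  7.0000e-04 -7.0240e-01] off [-0.4 -1.1 -0.9] rotoff [-0.0003  0.0012 -0.0004] F [-0.1  0.2 -3.7] w 0.0116
COMP shift [ 132.2   11.6 -100.7] turn [-0.03  -0.59   0.101]
```

Call:
{"name": "carry_out", "arguments": {"moves": [{"x":8,"y":0,"z":-6,"rx":0,"ry":-0.03,"rz":0},{"x":26,"y":0,"z":-20,"rx":-0.005,"ry":-0.11,"rz":0.02},{"x":48,"y":2,"z":-37,"rx":-0.01,"ry":-0.21,"rz":0.04},{"x":70,"y":5,"z":-54,"rx":-0.016,"ry":-0.31,"rz":0.055},{"x":92,"y":8,"z":-71,"rx":-0.022,"ry":-0.41,"rz":0.07},{"x":113,"y":11,"z":-87,"rx":-0.026,"ry":-0.5,"rz":0.087},{"x":127,"y":12.5,"z":-98,"rx":-0.03,"ry":-0.56,"rz":0.098},{"x":132.6,"y":12.5,"z":-101.8,"rx":-0.031,"ry":-0.589,"rz":0.102}]}}

```text
t: 24.25
eef_pos: [0.5355, -0.0146, 0.229]
tool_rot: [-1.571, 0.106, -0.112]
force: [0.4, -0.1, -3.6]
width: 0.0118
```

```bash
python3 plan.py upd 132.6 12.5 -101.8 -.031 -.589 .102; python3 look.py 9 wrist,scene,side;  python3 plan.py to 535.4 -13.6 160 -0.112 0.105
```

```text
cmd [535.4 -13.6 230. ] [-1.5708  0.1051 -0.1124]
t 24.25 meas [535.5 -14.6 229. ] [-1.5711  0.106  -0.1125] off [ 0.1 -1.  -1. ] rotoff [-0.0002  0.001  -0.    ] F [ 0.4 -0.1 -3.6] w 0.0118
24.25 [535.5 -14.6 229. ] [-1.5711  0.106  -0.1125] [ 0.4 -0.1 -3.6] 0.0118
shift [ 7.3 69.6 -0. ] turn [-0. -0. -0.] rows 1.1 0.0
cmd [535.4 -13.6 230. ] [-1.5708  0.1051 -0.1124]
t 24.4 meas [535.4 -13.7 229.2] [-1.5708  0.1055 -0.1135] off [-0.  -0.1 -0.7] rotoff [ 0.      0.0004 -0.001 ] F [-0.4 -0.6 -3.6] w 0.0119
COMP shift [ 7.3 68.9  0.1] turn [-0.    -0.001 -0.   ]
```

View pics/wrist_9.png

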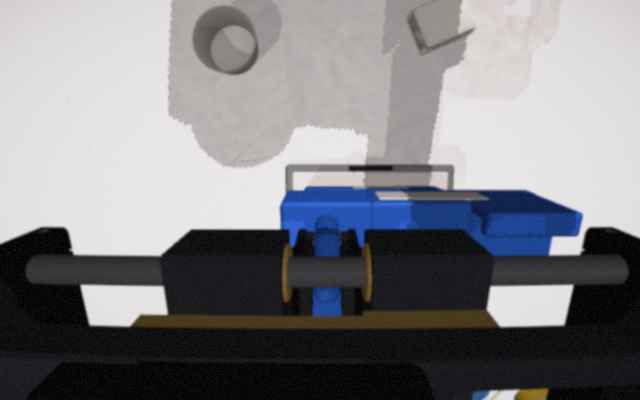

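View pics/scene_9.png

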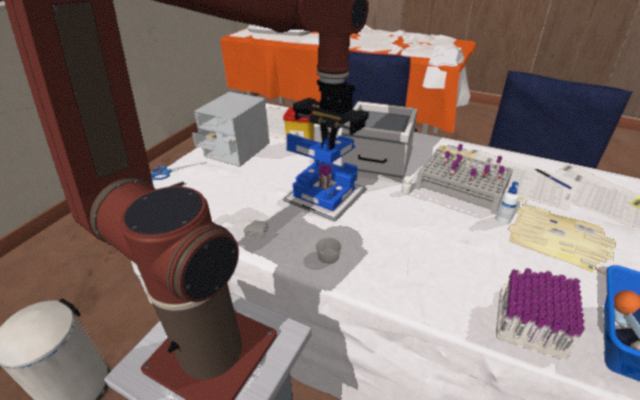

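```bash
python3 plan.py to 535.4 -13.6 138 -0.112 0.105
```

```text
shift [ 9.6 91.5 -0. ] turn [-0. -0. -0.] rows 1.5 0.0
cmd [535.4 -13.6 230. ] [-1.5708  0.1051 -0.1124]
t 24.4 meas [535.4 -13.7 229.2] [-1.5708  0.1055 -0.1135] off [-0.  -0.1 -0.7] rotoff [ 0.      0.0004 -0.001 ] F [-0.4 -0.6 -3.6] w 0.0119
COMP shift [ 9.6 90.7  0.1] turn [-0.    -0.001 -0.   ]
```

Call:
{"name": "carry_out", "arguments": {"moves": [{"x":1,"y":10,"z":0,"rx":0,"ry":0,"rz":0},{"x":3.2,"y":30,"z":0,"rx":0,"ry":0,"rz":0},{"x":5.8,"y":55,"z":0,"rx":0,"ry":0,"rz":0},{"x":7.9,"y":75,"z":0,"rx":0,"ry":0,"rz":0},{"x":9.1,"y":87,"z":0,"rx":0,"ry":0,"rz":0},{"x":9.6,"y":91.5,"z":0,"rx":0,"ry":0,"rz":0},{"x":9.6,"y":91.5,"z":0,"rx":0,"ry":0,"rz":0},{"x":9.6,"y":91.5,"z":0,"rx":0,"ry":0,"rz":0}]}}

```text
t: 25.4
eef_pos: [0.5361, -0.0139, 0.1385]
tool_rot: [-1.571, 0.103, -0.112]
force: [1.2, 0.3, -4.2]
width: 0.0118
```

```bash
python3 plan.py upd 9.6 91.5 0 0 0 0; python3 look.py 10 side,scene; python3 - <<'E'
import cv2
for n,b in [('scene',(250,110,400,230)),('side',(200,120,350,240))]:
    p=cv2.imread(f'pics/{n}_10.png')[b[1]:b[3],b[0]:b[2]]; cv2.imwrite(f'pics/{n}_10c.png',cv2.resize(p,None,fx=5,fy=5,interpolation=cv2.INTER_CUBIC))
E
```

```text
cmd [535.3 -13.6 138. ] [-1.5708  0.1051 -0.1124]
t 25.4 meas [536.1 -13.9 138.5] [-1.5709  0.1033 -0.1123] off [ 0.7 -0.3  0.5] rotoff [-0.0003 -0.0017  0.0002] F [ 1.2  0.3 -4.2] w 0.0118
25.4 [536.1 -13.9 138.5] [-1.5709  0.1033 -0.1123] [ 1.2  0.3 -4.2] 0.0118
```

View pics/side_10c.png

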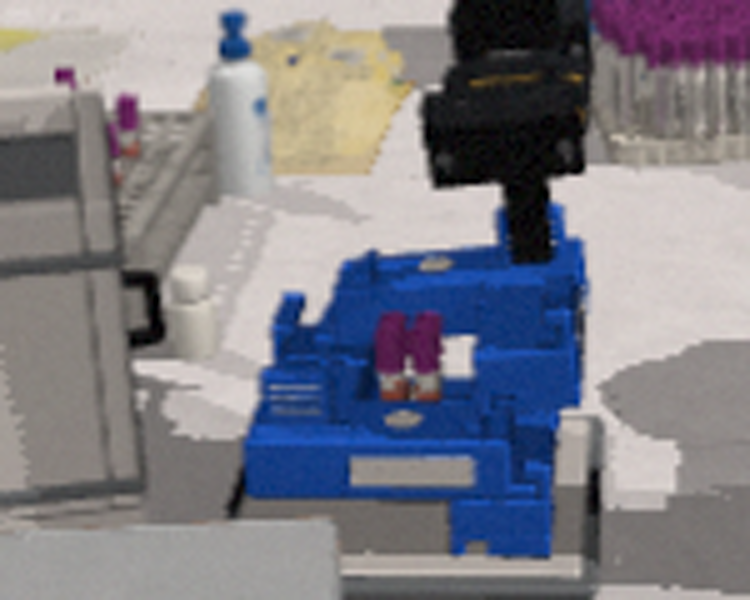

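View pics/scene_10c.png

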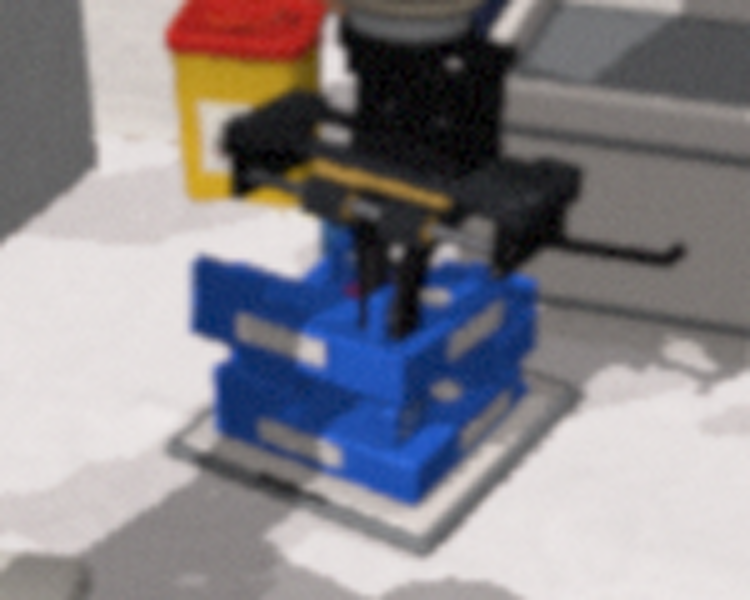

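Call:
{"name": "carry_out", "arguments": {"moves": [{"x":0.1,"y":1,"z":0,"rx":0,"ry":0,"rz":0},{"x":0.2,"y":2,"z":0,"rx":0,"ry":0,"rz":0},{"x":0.3,"y":2.7,"z":0,"rx":0,"ry":0,"rz":0},{"x":0.3,"y":3.3,"z":0,"rx":0,"ry":0,"rz":0},{"x":0.4,"y":3.8,"z":0,"rx":0,"ry":0,"rz":0},{"x":0.4,"y":4.2,"z":0,"rx":0,"ry":0,"rz":0},{"x":0.4,"y":4.2,"z":0,"rx":0,"ry":0,"rz":0},{"x":0.4,"y":4.2,"z":0,"rx":0,"ry":0,"rz":0}]}}

```text
t: 26.5
eef_pos: [0.5354, -0.0138, 0.1336]
tool_rot: [-1.571, 0.105, -0.112]
force: [-1.5, -0.4, 0.8]
width: 0.0115
```

```bash
python3 plan.py upd .4 4.2 0 0 0 0;python3 plan.py to 551.3 -15.4 134.4 -0.112 0.105
```

```text
cmd [535.3 -13.6 133.8] [-1.5708  0.1051 -0.1124]
t 26.5 meas [535.4 -13.8 133.6] [-1.5708  0.1048 -0.1122] off [ 0.1 -0.2 -0.2] rotoff [-0.     -0.0002  0.0002] F [-1.5 -0.4  0.8] w 0.0115
shift [15.9 -2.3 -0. ] turn [-0. -0. -0.] rows 0.3 0.0
cmd [535.3 -13.6 133.8] [-1.5708  0.1051 -0.1124]
t 26.5 meas [535.4 -13.8 133.6] [-1.5708  0.1048 -0.1122] off [ 0.1 -0.2 -0.2] rotoff [-0.     -0.0002  0.0002] F [-1.5 -0.4  0.8] w 0.0115
COMP shift [15.8 -2.5  0.2] turn [ 0. -0.  0.]
```

Call:
{"name": "carry_out", "arguments": {"moves": [{"x":1,"y":-0.7,"z":0,"rx":0,"ry":0,"rz":0},{"x":4,"y":-1,"z":0,"rx":0,"ry":0,"rz":0},{"x":7,"y":-1.3,"z":0,"rx":0,"ry":0,"rz":0},{"x":10,"y":-1.6,"z":0,"rx":0,"ry":0,"rz":0},{"x":13,"y":-1.9,"z":0,"rx":0,"ry":0,"rz":0},{"x":15,"y":-2.2,"z":0,"rx":0,"ry":0,"rz":0},{"x":15.4,"y":-2.2,"z":0,"rx":0,"ry":0,"rz":0},{"x":15.4,"y":-2.2,"z":0,"rx":0,"ry":0,"rz":0}]}}

```text
t: 27.5
eef_pos: [0.5508, -0.0156, 0.1338]
tool_rot: [-1.571, 0.105, -0.112]
force: [-1.4, 0.3, -0.6]
width: 0.0119
```

```bash
python3 plan.py upd 15.4 -2.2 0 0 0 0
```

```text
cmd [550.8 -15.3 134.3] [-1.5708  0.1051 -0.1124]
t 27.5 meas [550.8 -15.6 133.8] [-1.5709  0.1049 -0.1123] off [ 0.  -0.2 -0.5] rotoff [-0.0001 -0.0001  0.0002] F [-1.4  0.3 -0.6] w 0.0119
```

Call:
{"name": "carry_out", "arguments": {"moves": [{"x":0.5,"y":-0.1,"z":0,"rx":0,"ry":0,"rz":0},{"x":1,"y":-0.2,"z":0,"rx":0,"ry":0,"rz":0},{"x":1.5,"y":-0.3,"z":0,"rx":0,"ry":0,"rz":0},{"x":2,"y":-0.3,"z":0,"rx":0,"ry":0,"rz":0},{"x":2.5,"y":-0.4,"z":0,"rx":0,"ry":0,"rz":0},{"x":3,"y":-0.4,"z":0,"rx":0,"ry":0,"rz":0},{"x":3,"y":-0.4,"z":0,"rx":0,"ry":0,"rz":0},{"x":3,"y":-0.4,"z":0,"rx":0,"ry":0,"rz":0}]}}

```text
t: 28.5
eef_pos: [0.5535, -0.0158, 0.1338]
tool_rot: [-1.571, 0.106, -0.112]
force: [-2.9, 1.1, -2.1]
width: 0.0119
```

```bash
python3 plan.py upd 3 -.4 0 0 0 0
```

```text
cmd [553.8 -15.7 134.4] [-1.5708  0.1051 -0.1124]
t 28.5 meas [553.5 -15.8 133.8] [-1.5708  0.1056 -0.1122] off [-0.2 -0.2 -0.6] rotoff [0.0001 0.0005 0.0002] F [-2.9  1.1 -2.1] w 0.0119
```

Call:
{"name": "carry_out", "arguments": {"moves": [{"x":0.3,"y":-0.03,"z":0,"rx":0,"ry":0,"rz":0},{"x":0.6,"y":-0.06,"z":0,"rx":0,"ry":0,"rz":0},{"x":1,"y":-0.1,"z":0,"rx":0,"ry":0,"rz":0},{"x":1.3,"y":-0.13,"z":0,"rx":0,"ry":0,"rz":0},{"x":1.5,"y":-0.15,"z":0,"rx":0,"ry":0,"rz":0},{"x":1.5,"y":-0.15,"z":0,"rx":0,"ry":0,"rz":0},{"x":1.5,"y":-0.15,"z":0,"rx":0,"ry":0,"rz":0},{"x":1.5,"y":-0.15,"z":0,"rx":0,"ry":0,"rz":0}]}}

```text
t: 29.5
eef_pos: [0.5546, -0.0159, 0.1339]
tool_rot: [-1.571, 0.107, -0.112]
force: [-5.2, 1.8, 0.1]
width: 0.0117
```

```bash
python3 plan.py upd 1.5 -.15 0 0 0 0
```

```text
cmd [555.3 -15.8 134.4] [-1.5708  0.1051 -0.1124]
t 29.5 meas [554.6 -15.9 133.9] [-1.5708  0.1067 -0.1121] off [-0.7 -0.1 -0.5] rotoff [0.0002 0.0016 0.0003] F [-5.2  1.8  0.1] w 0.0117
```

Call:
{"name": "carry_out", "arguments": {"moves": [{"x":-0.8,"y":2.03,"z":0,"rx":0,"ry":0,"rz":-0.017},{"x":-1.6,"y":4.2,"z":0,"rx":0,"ry":0,"rz":-0.035},{"x":-2.27,"y":6.28,"z":0,"rx":0,"ry":0,"rz":-0.052},{"x":-2.95,"y":8.47,"z":0,"rx":0,"ry":0,"rz":-0.07},{"x":-3.28,"y":9.68,"z":0,"rx":0,"ry":0,"rz":-0.08},{"x":-3.6,"y":10.9,"z":0,"rx":0,"ry":0,"rz":-0.09},{"x":-3.6,"y":10.9,"z":0,"rx":0,"ry":0,"rz":-0.09},{"x":-3.6,"y":10.9,"z":0,"rx":0,"ry":0,"rz":-0.09}]}}

```text
t: 30.5
eef_pos: [0.5504, -0.0155, 0.1236]
tool_rot: [-1.571, 0.016, -0.112]
force: [-5.3, 0.8, 0.7]
width: 0.012
```

```bash
python3 plan.py upd -3.6 10.9 0 0 0 -.09; python3 plan.py to 549.7 -15.3 121.8 -.1124 0
```

```text
cmd [550.6 -15.3 123.9] [-1.5708  0.0151 -0.1124]
t 30.5 meas [550.4 -15.5 123.6] [-1.5709  0.0155 -0.1123] off [-0.2 -0.2 -0.4] rotoff [-0.      0.0005  0.0002] F [-5.3  0.8  0.7] w 0.012
shift [-0.8  2.2 -0.1] turn [ 0.    -0.    -0.015] rows 0.0 0.1
cmd [550.6 -15.3 123.9] [-1.5708  0.0151 -0.1124]
t 30.5 meas [550.4 -15.5 123.6] [-1.5709  0.0155 -0.1123] off [-0.2 -0.2 -0.4] rotoff [-0.      0.0005  0.0002] F [-5.3  0.8  0.7] w 0.012
COMP shift [-0.7  1.8  0.2] turn [ 0.     0.    -0.016]
```

Call:
{"name": "carry_out", "arguments": {"moves": [{"x":-0.2,"y":0.7,"z":0,"rx":0,"ry":0,"rz":-0.005},{"x":-0.5,"y":1.4,"z":0,"rx":0,"ry":0,"rz":-0.01},{"x":-0.7,"y":2,"z":0,"rx":0,"ry":0,"rz":-0.015},{"x":-0.7,"y":2.2,"z":0,"rx":0,"ry":0,"rz":-0.015},{"x":-0.7,"y":2.2,"z":0,"rx":0,"ry":0,"rz":-0.015},{"x":-0.7,"y":2.2,"z":0,"rx":0,"ry":0,"rz":-0.015},{"x":-0.7,"y":2.2,"z":0,"rx":0,"ry":0,"rz":-0.015},{"x":-0.7,"y":2.2,"z":0,"rx":0,"ry":0,"rz":-0.015}]}}

```text
t: 31.5
eef_pos: [0.5494, -0.0157, 0.122]
tool_rot: [-1.571, 0.001, -0.112]
force: [-8.5, -0.1, 5.9]
width: 0.0117
```

```bash
python3 plan.py upd -.7 2.2 0 0 0 -.015
```

```text
cmd [549.8 -15.2 121.8] [-1.5708e+00  1.0000e-04 -1.1240e-01]
t 31.5 meas [549.4 -15.7 122. ] [-1.5713e+00  1.4000e-03 -1.1230e-01] off [-0.4 -0.5  0.3] rotoff [-0.0003  0.0014  0.0001] F [-8.5 -0.1  5.9] w 0.0117
```

Call:
{"name": "carry_out", "arguments": {"moves": [{"x":-0.4,"y":-0.2,"z":0.2,"rx":0,"ry":0,"rz":0},{"x":-0.4,"y":-0.2,"z":0.2,"rx":0,"ry":0,"rz":0},{"x":-0.4,"y":-0.2,"z":0.2,"rx":0,"ry":0,"rz":0},{"x":-0.4,"y":-0.2,"z":0.2,"rx":0,"ry":0,"rz":0},{"x":-0.4,"y":-0.2,"z":0.2,"rx":0,"ry":0,"rz":0},{"x":-0.4,"y":-4,"z":0.2,"rx":0,"ry":0,"rz":0},{"x":-0.4,"y":-20,"z":0.2,"rx":0,"ry":0,"rz":0},{"x":-0.4,"y":-45,"z":0.2,"rx":0,"ry":0,"rz":0}], "gripper": 0.5}}

```text
t: 32.5
eef_pos: [0.5491, -0.0151, 0.1671]
tool_rot: [-1.571, 0.001, -0.112]
force: [0.4, -0.6, 0.7]
width: 0.0435
```

```bash
python3 plan.py upd -.4 -45 .2 0 0 0
```

```text
cmd [549.5 -15.  166.8] [-1.5708e+00  1.0000e-04 -1.1240e-01]
t 32.5 meas [549.1 -15.1 167.1] [-1.5707e+00  1.1000e-03 -1.1230e-01] off [-0.4 -0.1  0.3] rotoff [0.0002 0.001  0.0002] F [ 0.4 -0.6  0.7] w 0.0435
```

Call:
{"name": "carry_out", "arguments": {"moves": [{"x":0,"y":-40,"z":0,"rx":0,"ry":0,"rz":0},{"x":0,"y":-80,"z":0,"rx":0,"ry":0,"rz":0},{"x":25,"y":-115,"z":15,"rx":0,"ry":0,"rz":0},{"x":60,"y":-130,"z":35,"rx":0,"ry":0,"rz":0},{"x":85,"y":-133,"z":50,"rx":0,"ry":0,"rz":0},{"x":95,"y":-133,"z":56,"rx":0,"ry":0,"rz":0},{"x":95,"y":-133,"z":56,"rx":0,"ry":0,"rz":0},{"x":95,"y":-133,"z":56,"rx":0,"ry":0,"rz":0}]}}

```text
t: 33.5
eef_pos: [0.6493, 0.0294, 0.2991]
tool_rot: [-1.571, 0.001, -0.113]
force: [-1.3, 0.1, 0.0]
width: 0.0438
```

```bash
python3 plan.py upd 95 -133 56 0 0 0; python3 look.py 11 wrist,side,scene; python3 pile2.py 11 wrist,side,scene 3; python3 - <<'E'
import cv2
for n,b in [('scene',(250,110,400,230)),('side',(200,120,350,240))]:
    p=cv2.imread(f'pics/{n}_11.png')[b[1]:b[3],b[0]:b[2]]; cv2.imwrite(f'pics/{n}_11c.png',cv2.resize(p,None,fx=5,fy=5,interpolation=cv2.INTER_CUBIC))
E
```

```text
cmd [650.2  30.  299.7] [-1.5708e+00  1.0000e-04 -1.1240e-01]
t 33.5 meas [649.3  29.4 299.1] [-1.5711e+00  1.0000e-03 -1.1260e-01] off [-0.8 -0.6 -0.6] rotoff [-0.0002  0.001  -0.0001] F [-1.3  0.1  0. ] w 0.0438
33.5 [649.3  29.4 299.1] [-1.5711e+00  1.0000e-03 -1.1260e-01] [-1.3  0.1  0. ] 0.0438
wrist 8096 med 0.5093024629841437
 base [630.9  56.8  14.9] 21.68
 el 1 [605.7  28.   47.6] [-0.000e+00  5.000e-02  1.739e+02] rel base x,y [-34.1 -17.5]
 el 2 [604.9  29.   79.6] [ 0.1  -0.02 -6.13] rel base x,y [-34.5 -16.2]
side 1039 med 0.8226019643004894
 base [605.6  27.7  16.1] -6.73
 el 1 [607.   29.1  48.4] [-7.0000e-02  1.2000e-01  1.7371e+02] rel base x,y [1.3 1.5]
 el 2 [606.8  29.   80.8] [ 0.04 -0.03 -6.34] rel base x,y [1.1 1.4]
scene 788 med 0.8739440023370331
 base [603.3  26.2  16.2] -6.52
 el 1 [604.3  26.7  49. ] [  0.8    0.41 173.56] rel base x,y [0.9 0.7]
 el 2 [604.1  26.9  80.2] [-0.07  0.19 -6.55] rel base x,y [0.8 0.9]
```

View pics/side_11c.png

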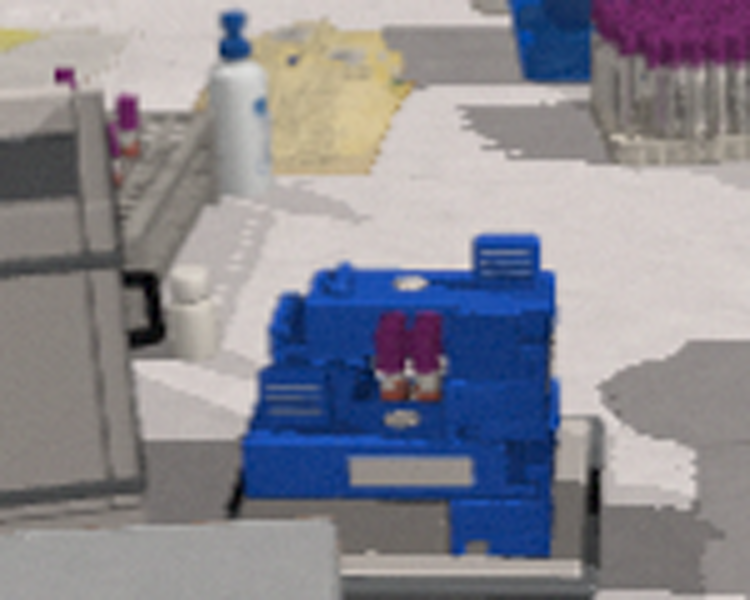

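View pics/wrist_11.png

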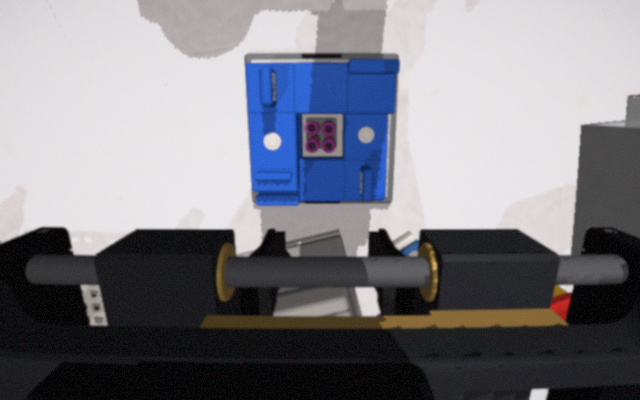

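View pics/scene_11c.png

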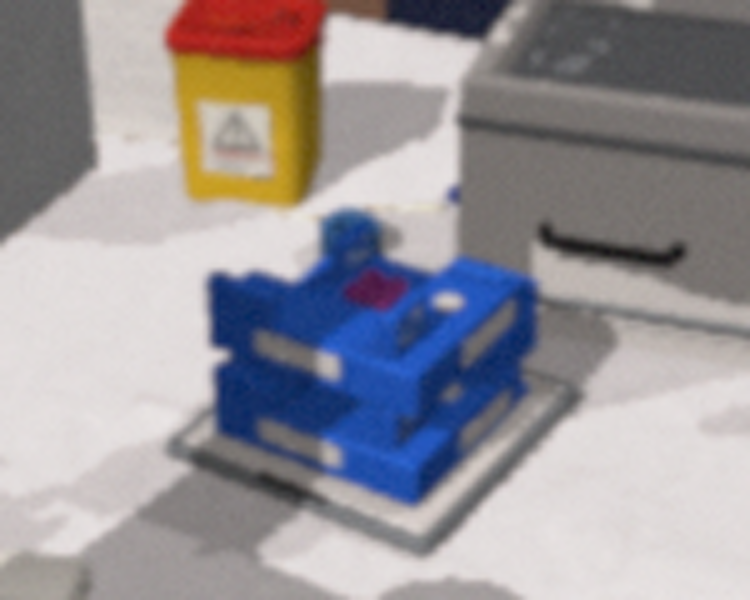

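```bash
python3 -c "
from workcell import ctrl,telemetry
print(telemetry.sense()['t']); print(ctrl.sign_off())"
```

```text
33.65
the job is handed in; nothing more can be done
None
```

I stacked both loose elements on the base element, each turned half round to the one below, and handed the job in at t = 33.65 s of the 54 s allowed. Each element was gripped by its fin and held tilted 6°. I slid its tongue under the lip until I felt the keeper wall at about 4–5 N, then levelled it and pressed it home with about 9.5 N.

**Seating:** the measured tool heights at home were 89.8 mm and 122.0 mm. The expected heights were 90 and 122 mm, so both elements are down.

**Level and turn:** the final fits put both elements within 0.2° of level and turned the right way to within 0.5°. One exception was a distant scene-camera fit that read the lower element at about 0.9°. The closer wrist view and the side view both read that element under 0.15°.

**Position:** the top element is within 0.1–0.8 mm lengthwise of the lower one, well inside its window. The lower element sits about 1 mm along and 1 mm sideways of the base element; it seems to have moved within its groove play when the top one was pushed home.

**Tubes:** I felt no force pointing to contact with the tubes, and the gripper was clear of everything at the end.

**Failed check:** in the last wrist picture the fit of the base element was meaningless, because the upper elements hide it. I used the side and scene fits for that comparison instead.

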